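# Turn the disinfected thermometer case over by tipping its tray

## Robot

A 7-joint arm with a two-finger parallel gripper is mounted at the origin on the work surface. World frame = base frame: x ahead of the robot, y to its left, z up, the work surface at z = 0. Lengths are in m, angles in rad, forces in N, time in s.
With the tool pointing down it reaches from about 0.4 to 0.9 m from the base axis. Payload 5.6 kg.
Tool frame: the origin (TCP) lies at the very end of the fingers, on their centre line; the grasp point (between the pads) lies 19 mm behind it; z points along the fingers, y is the direction in which the jaws open and shut (so a half turn about z gives the same grasp; the last joint's range is limited). The gripper opens to 92 mm and grips with 3 to 60 N. Pads are 20 mm wide; open, the fingers measure 128 mm over their backs; the gripper's body (75 mm by 189 mm) begins 69 mm behind the grasp point.
Start: joints at [-1.171, 0.468, -0.012, 1.603, 0.006, 1.071, -0.056], TCP at [0.279, 0.587, 0.215] pointing down, gripper open.
Joint ranges: [-2.53, 2.53], [-0.31, 2.02], [-1.57, 1.55], [0.28, 2.44], [-1.29, 4.43], [0.15, 1.84], [-2.92, 2.92]. Speed limits (rad/s): [2.57, 2.57, 3.14, 3.14, 3.14, 3.14, 3.14].

## Interface

Orientations are given as a unit quaternion [x, y, z, w].
In Python, from workcell import bot gives the robot as it stands.
- The arm moves only by the tool carry_out, never from a script. Its argument "motion" is one flat list of numbers, 5 for each row, row after row: the shift along the tool's x, y, z as a fraction of full scale, then the turn about the tool's z as a fraction of full scale, then the opening, from -1 (shut) to 1 (fully open). A call has 1 to 20 rows; each row is the pose to reach, as a shift and turn from the pose measured when the call began, along the tool's axes at that moment; what a row does not reach only later rows make up. Full scale, the value 1, is 80 cm for a shift and pi/2 rad for a turn. A row lasts 1/8 s, in which the tool goes at most 62.5 mm and 10.7 degrees, less where a joint would pass 70% of its speed; a pose out of reach is approached as far as the arm can. A call with a number of a shift or a turn outside -1 to 1 is refused whole. A call with a gripper value outside its range is refused whole. The fingers move at their own pace and stop on an object; "force" is the grip in N (left out, the last holds). Time passes only in rows, so rows that repeat a pose let the fingers close. It gives the time, the measured TCP pose, the force and the opening at its end, in the units of the state.
- bot.get_state(): the state, without advancing time (a new reading comes with each control period).
- bot.get_image(name): name is "side" or "top" or "wrist"; returns a dict with "color" (420x560x3 uint8, blue, green, red), "vertical_fov" (degrees; the focal length in pixels is half the picture's height over the tangent of half this angle, whatever the lens; pixels are square), "cx", "cy" (the principal point, pixels), "rvec" (rotation vector, rad) and "tvec" (3), from world to camera coordinates, as OpenCV has them. Camera axes: x right, y down, z forward; pixel columns grow to the right and rows downward; lengths in m; the calibration is good to about 2 mm. A picture is of the moment at which its call begins. There is no depth.
- bot.job_done(): hands the job in, once; it reports no verdict.
Trained networks look in a picture, given as the dict that the camera call returned (one of the last four; its "shot" number tells which), for a name from the list of things; names that differ only in an ending like _2 or _b are one class to them, and where a whole thing is asked for, a point or a joint stands for the part that bears it (a point fixed in the world has none). Each returns a list of dicts, best first, with "conf" (0 to 1); they miss things now and then, are a little off and sometimes report something else, mostly with a low value. They report only what shows in the picture. A call takes as long as a camera call. They do not tell look-alikes from the thing itself.
- bot.cut_out(target, picture): "pixels" (420x560 bool, what is visible of it) and "box" ([left, top, right, bottom] in pixels, round what is visible of it).
The state is a dict: "t": time; "q": joint angles; "joint_vel": joint speeds; "joint_torque": joint torques, N m; "tool_pos": TCP position; "tool_rot": TCP orientation; "wrist_force": force on the tool from outside, world axes, zero at the start; "torque": the same for the moment, N m; "width": finger opening in m.
Only numpy, scipy, OpenCV 4.12 (cv2) and the standard library are available. Lean on these libraries where they do the work, as an engineer would, in place of code of your own. Each camera call takes 0.05 s, during which the arm holds its last target.

## Task

The white thermometer case leaning on the sloped rest of the grey tray is freshly disinfected and must be turned over so that it lies window side up in the tray's flat bay, without the robot touching it. First lift the glass jar out of the bay and stand it upright on the round beige dish, under the nozzle of the wall dispenser, without bumping the dispenser; then raise the handle end of the tray until the case tumbles over the kerb and slides into the bay, and lay the tray back flat about where it stood. Do not drop the jar or the tray, let go of everything, and leave the dish, bottle, tweezer and pill organizer where they are.

Things in the scene. Friction and masses are not known exactly. Their poses are not given: they have to be found in the camera images.
- tray: Loose grey plastic tray, 150 (x -80 to 70) x 170 (y +-85) mm, 0.4 kg. Origin on its underside; x towards the handle end, z up. Flat bay at the -x end, then a kerb, then a sloped rest rising towards +x. Walls: sides 5 mm thick, 60 high; -x end 5 thick, 36 high; +x end 10 thick, 60 high, with the handle tab on its middle. To tilt it, raise the handle end and let it pivot on its bottom edge at x -80 mm.
- tray_bay (a point): Centre of the flat bay's floor, at (-38.5, 0, 6) mm in the tray's frame, axes as the tray's. The bay is 73 mm long (tray x -75 to -2) and 160 mm wide.
- tray_kerb (a point): Middle of the kerb's top edge, at (1, 0, 15) mm in the tray's frame; kerb 6 mm thick, 160 mm wide, 9 mm above the bay floor. Behind it the rest slopes up at 55 degrees to tray z 52 mm, x 36 mm; a flat shelf runs on to the far wall. With the handle end raised 28 to 40 degrees the case topples over the kerb, then slides into the bay, window up; 45 to 50 degrees makes sure of it.
- tray_handle (a point): Grip point on the tray's upright handle tab: a flat plate 10 mm thick (tray x 60 to 70), 70 mm wide along tray y, top edge at tray z 112 mm. The point is in the middle of the tab, at (65, 0, 96) mm in the tray's frame. Axes as the tray's. Pinched across its thickness (fingers closing along tray x) it carries the tray.
- case: Loose white plastic thermometer case, 50 (x) x 130 (y) x 16 (z) mm, 70 g, with a grey seam line round the edge. Origin at its centre. The -z face carries a long dark window, the +z face is plain. It starts leaning at 55 degrees on the tray's sloped rest, window hidden against the rest, long lower side against the kerb; its highest point is at tray z 62 mm.
- jar: Loose open clear glass jar, upright cylinder 56 mm across, 100 mm high, wall 3 mm, 0.18 kg. Origin: centre of its underside, z up. It starts standing in the tray's flat bay.
- dish: Loose round beige ceramic dish, very flat, no raised rim: 107 mm across, flat top 8 mm above the worktop, 0.3 kg. Origin: centre of its underside, on the worktop.
- dispenser: Fixed white push dispenser on an upright tiled panel. Origin on the worktop straight below the nozzle; +x points horizontally into the panel, so the open side is -x. The panel is 150 mm wide (y +-75), its face at x 64 mm, 340 mm high. The dispenser body (y +-42 mm) overhangs from the panel out to x -16 mm, z from 190 to 325 mm above the worktop.
- nozzle (a point): Lower end of the dispenser's nozzle (16 mm across), 178 mm above the worktop, over the dish's middle to within 5 mm. Axes as the dispenser's.
- bottle: Loose amber glass bottle with a white cap, 48 mm across, 85 mm high, upright. Bystander. Origin: centre of its underside.
- tweezer: Loose chrome tweezer lying flat, 120 mm long along its x, 13 mm wide, 8 mm high. Bystander. Origin: near its middle, at the underside.
- organizer: Loose orange pill organizer with seven flip lids, 160 (x) x 38 (y) x 27 (z) mm. Bystander. Origin: centre of its underside.
Mind the look-alikes: they are no part of the job. What is shaped like the jar but blue or purple is not meant.

How it is judged:
By the outcome, as a careful person would: the job done as asked, in the order asked, and still so for the second after the job is handed in, with the robot touching nothing.
It also fails if it takes over 69 s, if anything falls off the work surface, if the arm or the gripper's body presses on something with over 40 N, if the wrist force passes 120 N, or if a joint passes its speed limit or range.

## Working session

There is one attempt and no reset: what is moved stays moved. The work goes in short steps, Python scripts to look and compute and a tool call to move; the robot and the scene stay as the last step left them, time stands still between calls to the robot, and variables do not carry over. Pictures are saved under pics/ and viewed, and the job is handed in when it is done.

Besides the shell and the picture viewer there is one more tool, called after "Call:" as a command line: name --argument value ..., lists and objects as JSON in quotes. carry_out: Moves the arm, as the interface text tells. Its arguments: {"type":"object","properties":{"motion":{"type":"array","items":{"type":"number","minimum":-1,"maximum":1}},"force":{"type":"number"}},"required":["motion"]}

```bash
mkdir -p pics; ls; python3 - <<'E'
from workcell import bot
import cv2,pickle
d={}
for n in ("side","top","wrist"):
    p=bot.get_image(n); cv2.imwrite(f"pics/a_{n}.png",p["color"]); d[n]=p
    print(n,p["vertical_fov"],p["cx"],p["cy"],p["rvec"],p["tvec"],p["shot"])
pickle.dump(d,open("a.pkl","wb"))
print(bot.get_state())
E
```

```text
pics
side 48.2550091990005 277.3905239349478 201.23328484979777 [ 2.23565204 -0.79087236  0.323938  ] [-0.45660695  0.34661931  0.89369512] 1
top 51.235901786328405 281.3259467641848 207.12915194332092 [ 2.15192706 -2.15428284  0.14803581] [0.00525701 0.58656338 1.13554118] 2
wrist 65.67483075063606 280.6409857452057 208.47859332361384 [-2.47320908 -1.56441926 -0.19392089] [-0.64929679 -0.02682823  0.38831037] 3
{'t': 0.15, 'q': array([-1.17102197,  0.4681884 , -0.01158649,  1.60337161,  0.00599869,
        1.07141895, -0.05629794]), 'joint_vel': array([-6.15423710e-05, -2.74165432e-03,  8.02438076e-04, -3.59570517e-03,
       -7.38974503e-04, -9.50611473e-04,  8.01518063e-04]), 'joint_torque': array([ 1.05648738e-03, -5.20951402e+01, -1.20272941e-02, -2.43980670e+01,
       -5.66461135e-02,  1.51510496e-02,  9.24870778e-05]), 'tool_pos': array([0.27837065, 0.58689356, 0.21386715]), 'tool_rot': array([ 2.19621369e-01,  9.75584951e-01, -6.69471380e-04, -9.44872530e-05]), 'wrist_force': array([-0.09233447,  0.69832148, -0.1957352 ]), 'torque': array([-0.0169563 ,  0.00430777, -0.01448163]), 'width': 0.09201745822535708}
```

View pics/a_side.png

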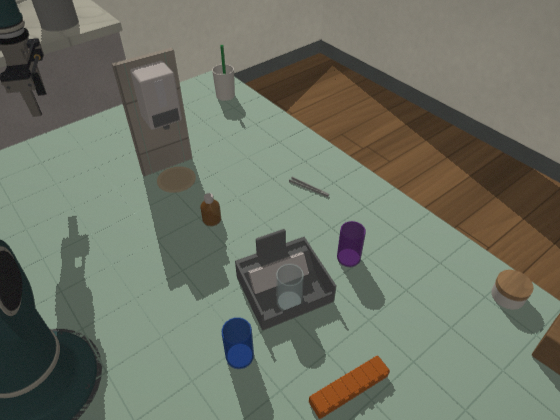

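View pics/a_top.png

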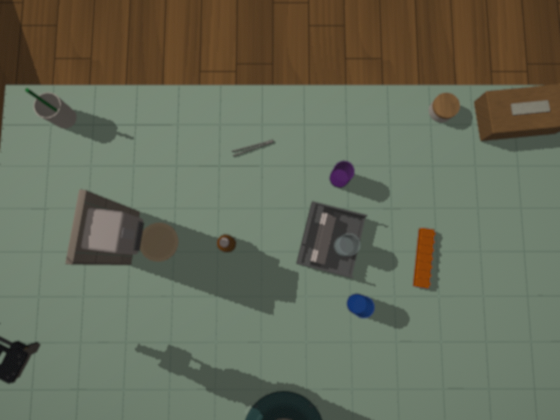

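View pics/a_wrist.png

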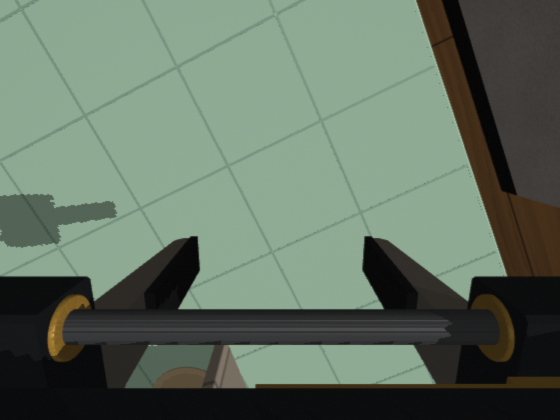

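The side view shows the clear jar at (290,287), the tray's handle at (271,246), the dish at (176,179) and the dispenser at (157,95). The top view shows the tray at (333,240), the jar at (346,243), the dish at (158,241), the bottle at (227,243), the tweezer at (254,148) and the organizer at (424,258). Next I fit their poses from the masks.

```bash
cat > h.py <<'E'
import numpy as np,cv2
from scipy.spatial.transform import Rotation as R
from scipy.optimize import least_squares
def K(p):
    f=p["color"].shape[0]/2/np.tan(np.radians(p["vertical_fov"])/2)
    return np.array([[f,0,p["cx"]],[0,f,p["cy"]],[0,0,1.]])
def proj(p,X):
    return cv2.projectPoints(np.asarray(X,float).reshape(-1,1,3),np.array(p["rvec"],float),np.array(p["tvec"],float),K(p),None)[0].reshape(-1,2)
def ray(p,uv,z):
    Rm=cv2.Rodrigues(np.array(p["rvec"],float))[0]; c=-Rm.T@np.array(p["tvec"],float).ravel()
    d=Rm.T@np.linalg.inv(K(p))@np.array([uv[0],uv[1],1.])
    return c+d*(z-c[2])/d[2]
E
python3 - <<'E'
from h import *
from workcell import bot
import pickle
d={}
for n in ("side","top"):
    p=bot.get_image(n)
    d[n]=(p,{})
    for t in ("tray","case","jar","dish","dispenser","bottle","organizer","tweezer","tray_handle"):
        r=bot.cut_out(t,p)
        d[n][1][t]=r
        for o in r[:3]:
            m=o["pixels"]; ys,xs=np.nonzero(m)
            print(n,t,round(o["conf"],2),o["box"],m.sum(), xs.mean().round(1),ys.mean().round(1))
    im=p["color"].copy()
    big=im
    cv2.imwrite(f"pics/b_{n}.png",big)
pickle.dump(d,open("b.pkl","wb"))
p=d["top"][0]; c=p["color"][180:300,270:400]; cv2.imwrite("pics/b_topz.png",cv2.resize(c,None,fx=6,fy=5*6/5,interpolation=cv2.INTER_CUBIC)[:600])
p=d["side"][0]; c=p["color"][220:335,225:345]; cv2.imwrite("pics/b_sidez.png",cv2.resize(c,None,fx=5,fy=5,interpolation=cv2.INTER_CUBIC))
E
```

```text
side tray 0.82 [233.3, 232.5, 333.9, 334.1] 4297 284.2 279.5
side case 0.75 [252.4, 254.4, 309.1, 294.2] 980 273.8 272.4
side jar 0.96 [336.1, 222.6, 370.1, 266.7] 1018 350.7 243.6
side jar 0.84 [220.4, 316.2, 255.9, 372.9] 1406 237.6 342.8
side jar 0.68 [277.3, 262.3, 305.5, 311.7] 1134 289.1 286.0
side dispenser 0.66 [111.9, 48.7, 192.4, 178.9] 6818 153.8 109.3
side bottle 0.87 [199.3, 192.8, 218.8, 228.3] 502 210.3 211.0
side organizer 0.57 [312.0, 356.8, 391.3, 417.7] 2057 348.0 386.8
side organizer 0.3 [250.2, 254.2, 310.6, 295.2] 980 274.4 272.1
side tweezer 0.49 [292.2, 176.7, 326.3, 198.6] 172 306.5 185.9
side tray_handle 0.59 [232.9, 227.7, 334.2, 332.1] 4490 284.3 279.4
top tray 0.84 [297.4, 199.9, 365.9, 280.3] 2599 330.2 238.3
top case 0.83 [310.3, 217.6, 336.0, 265.2] 684 323.1 238.9
top jar 0.98 [334.2, 233.3, 365.0, 255.1] 512 347.7 244.1
top jar 0.83 [329.4, 161.2, 354.7, 189.2] 517 341.6 174.2
top jar 0.81 [345.5, 294.0, 376.9, 319.8] 519 360.8 305.7
top dish 0.57 [144.3, 222.1, 180.8, 261.7] 1145 159.1 241.5
top dispenser 0.56 [67.4, 190.9, 144.8, 266.2] 4388 103.6 232.3
top dispenser 0.42 [216.8, 237.2, 241.2, 249.7] 284 226.1 243.4
top bottle 0.7 [212.8, 234.7, 239.0, 250.0] 274 226.0 243.4
top organizer 0.89 [410.3, 228.3, 436.9, 288.9] 1028 423.6 258.2
top tweezer 0.66 [250.1, 143.8, 272.8, 150.5] 67 259.3 145.0
top tray_handle 0.9 [298.6, 200.1, 367.3, 277.6] 2603 330.4 238.4
```

View pics/b_topz.png

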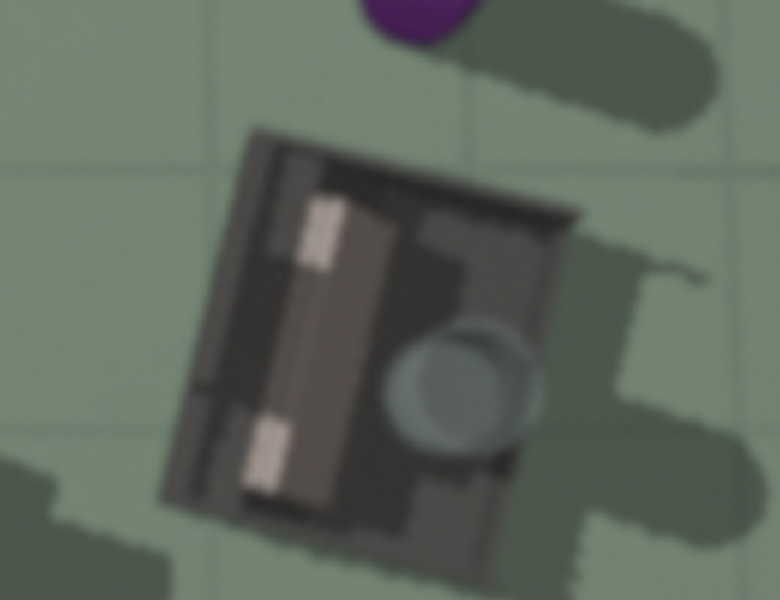

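View pics/b_sidez.png

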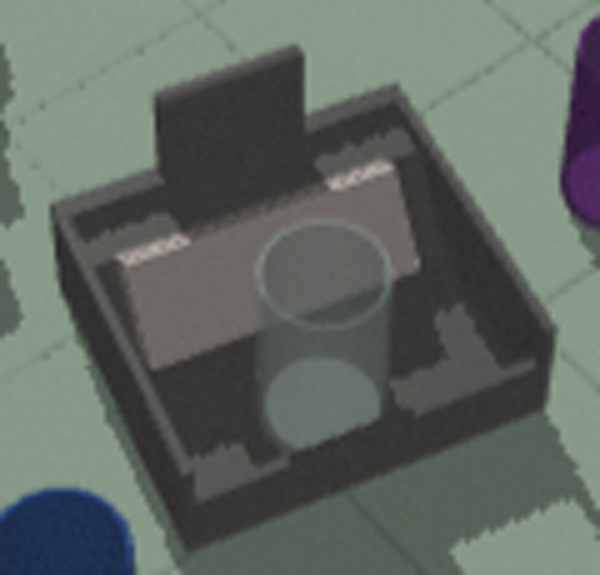

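```bash
cat > fit.py <<'E'
from h import *
import pickle
d=pickle.load(open("b.pkl","rb"))
T=d["top"][0]; S=d["side"][0]
def tz(u,v): return ((u+.5)/6-.5+270,(v+.5)/6-.5+180)
def sz(u,v): return ((u+.5)/5-.5+225,(v+.5)/5-.5+220)
def tr(q,X):
    X=np.asarray(X,float)/1000; c,s=np.cos(q[2]),np.sin(q[2])
    return np.c_[q[0]+c*X[:,0]-s*X[:,1],q[1]+s*X[:,0]+c*X[:,1],X[:,2]]
obsT=[((70,-85,60),tz(252,130)),((70,85,60),tz(160,500)),((-80,-85,60),tz(580,212))]
obsS=[((70,85,60),sz(55,207)),((70,-85,60),sz(397,86)),((-80,-85,60),sz(553,328)),((-80,85,0),sz(190,550)),((-80,-85,0),sz(545,408)),((70,-35,112),sz(300,46)),((70,35,112),sz(155,93))]
def res(q,full=False):
    r=[]
    for cam,o in((T,obsT),(S,obsS)):
        P=proj(cam,tr(q,[a for a,b in o])); r.append(P-np.array([b for a,b in o]))
    return r if full else np.concatenate(r).ravel()
c=ray(T,(332,240),0.03);print(c)
s=least_squares(res,[c[0],c[1],1.3],loss="soft_l1")
print(s.x,np.degrees(s.x[2])); [print(x.round(1)) for x in res(s.x,True)]
for cam,n in((T,"top"),(S,"side")):
    P=proj(cam,tr(s.x,[(-38.5,0,6),(65,0,96),(1,0,15)])).round(1); print(n,P.tolist())
# dish
m=d["top"][1]["dish"][0]["pixels"]
ys,xs=np.nonzero(m); print("dish top", ray(T,(xs.mean(),ys.mean()),.008))
for px in ((158.5,241),): print(ray(T,px,.008))
print("dish side(176.5,179.5)",ray(S,(176.5,179.5),.008))
for n in("top","side"):
  for o in d[n][1]["jar"]:
    b=o["box"];print(n,b)
# jar fit: silhouettes boxes
def jar(c,z0):
    a=np.linspace(0,2*np.pi,72); return np.r_[np.c_[c[0]+.028*np.cos(a),c[1]+.028*np.sin(a),0*a+z0],np.c_[c[0]+.028*np.cos(a),c[1]+.028*np.sin(a),0*a+z0+.1]]
bt=d["top"][1]["jar"][0]["box"]; bs=[o for o in d["side"][1]["jar"] if 270<o["box"][0]<285][0]["box"]
def box(cam,c): P=proj(cam,jar(c,.006)); return np.r_[P.min(0),P.max(0)]
j=least_squares(lambda c:np.r_[box(T,c)-bt,box(S,c)-bs],ray(T,(347,243),.05)[:2],loss="soft_l1")
print("jar",j.x,j.fun.round(1), "T",box(T,j.x),"S",box(S,j.x))
q=s.x; dd=j.x-q[:2]; c_,s_=np.cos(q[2]),np.sin(q[2]); print("jar in tray",c_*dd[0]+s_*dd[1],-s_*dd[0]+c_*dd[1])
# bottle
for n,cam in(("top",T),("side",S)):
    o=d[n][1]["bottle"][0]["box"]; print("bottle",ray(cam,((o[0]+o[2])/2,(o[1]+o[3])/2),.0425))
for n,cam in(("top",T),("side",S)):
  for u in d[n][1]["organizer"][:1]:
    o=u["box"]; print("org",ray(cam,((o[0]+o[2])/2,(o[1]+o[3])/2),.0135))
  for u in d[n][1]["jar"]: 
    o=u["box"]; print("jars",ray(cam,((o[0]+o[2])/2,(o[1]+o[3])/2),.05))
E
python3 fit.py
```

```text
[ 0.49888145 -0.13103207  0.03      ]
[ 0.5020743  -0.12430927  1.31867819] 75.5546950960358
[[ 0.9 -0.9]
 [ 0.6  0.3]
 [ 1.6 -0.6]]
[[-1.3 -0.6]
 [-0.2 -0.9]
 [ 1.   0. ]
 [-0.6  1. ]
 [ 0.3  0.2]
 [-0.4 -1.4]
 [-1.1 -0.7]]
top [[342.2, 242.9], [307.5, 230.8], [328.5, 239.1]]
side [[290.4, 298.9], [270.5, 238.9], [282.8, 282.8]]
dish top [0.49663923 0.3375607  0.008     ]
[0.49799573 0.33933725 0.008     ]
dish side(176.5,179.5) [0.49659573 0.33291452 0.008     ]
top [334.2, 233.3, 365.0, 255.1]
top [329.4, 161.2, 354.7, 189.2]
top [345.5, 294.0, 376.9, 319.8]
side [336.1, 222.6, 370.1, 266.7]
side [220.4, 316.2, 255.9, 372.9]
side [277.3, 262.3, 305.5, 311.7]
side [114.3, 47.0, 193.5, 175.9]
jar [ 0.48772551 -0.16776446] [ 0.  -1.8 -3.5 -0.2  0.1  0.7 -0.3  1.6] T [334.24090708 231.46536461 361.48971456 254.90638817] S [277.35524119 262.9544217  305.23335095 313.30169949]
jar in tray -0.04566079546231306 0.003055033201694984
bottle [0.49223862 0.15142185 0.0425    ]
bottle [0.4853904  0.14408377 0.0425    ]
org [ 0.44937569 -0.37975981  0.0135    ]
jars [ 0.48660628 -0.17477745  0.05      ]
jars [ 0.67155253 -0.15859019  0.05      ]
jars [ 0.32514878 -0.20114316  0.05      ]
org [ 0.45348934 -0.38490197  0.0135    ]
jars [ 0.67767565 -0.16202227  0.05      ]
jars [ 0.33001348 -0.19935475  0.05      ]
jars [ 0.49373429 -0.16229683  0.05      ]
jars [0.58417761 0.60970754 0.05      ]
```

The jar fits the bay centre at about (0.488, -0.167), and the tray yaw is about 75.5°. I need the dispenser's yaw, so I'm zooming in there.

```bash
python3 - <<'E'
from h import *
import pickle
d=pickle.load(open("b.pkl","rb"))
c=d["top"][0]["color"][180:280,60:190]; a=cv2.resize(c,None,fx=6,fy=6,interpolation=cv2.INTER_CUBIC); cv2.imwrite("pics/c1.png",a)
c=d["side"][0]["color"][45:195,105:225]; a=cv2.resize(c,None,fx=4,fy=4,interpolation=cv2.INTER_CUBIC); cv2.imwrite("pics/c2.png",a)
E
```

```text
(no output)
```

View pics/c1.png

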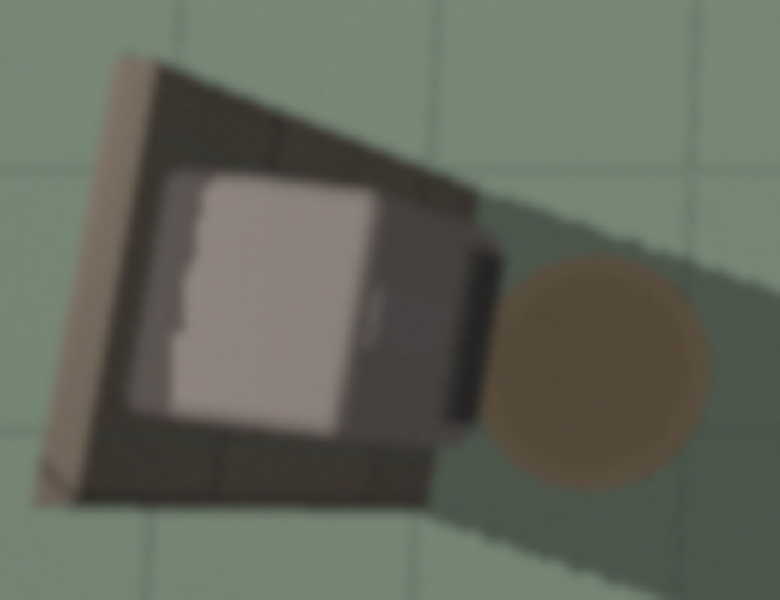

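View pics/c2.png

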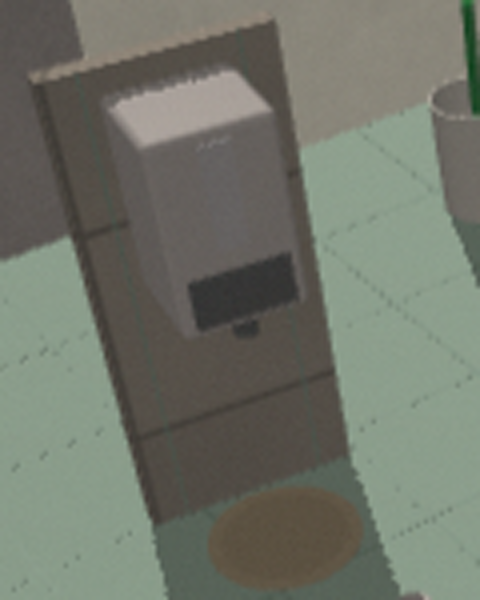

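```bash
cat > fit2.py <<'E'
from fit import *
print("-----")
def t6(u,v): return ((u+.5)/6-.5+60,(v+.5)/6-.5+180)
def s4(u,v): return ((u+.5)/4-.5+105,(v+.5)/4-.5+45)
obsT=[((64,-75,340),t6(157,63)),((64,75,340),t6(78,502)),((64,-75,0),t6(475,190)),((64,75,0),t6(428,505))]
obsS=[((64,75,0),s4(157,522)),((64,-75,0),s4(351,458)),((64,-75,340),s4(275,19)),((64,75,340),s4(38,83)),((0,0,178),s4(245,335))]
def res2(q,full=False):
    r=[]
    for cam,o in((T,obsT),(S,obsS)):
        P=proj(cam,tr(q,[a for a,b in o])); r.append(P-np.array([b for a,b in o]))
    return r if full else np.concatenate(r).ravel()
s2=least_squares(res2,[.497,.336,1.3],loss="soft_l1")
print("disp",s2.x,np.degrees(s2.x[2])); [print(x.round(1)) for x in res2(s2.x,True)]
print("dish T", ray(T,t6(592,373),.008), "S",ray(S,s4(285,538),.008))
E
python3 fit2.py | sed -n '/-----/,$p'
```

```text
-----
disp [0.50159547 0.34107617 1.45015633] 83.08783715815373
[[ 0.5 -1.5]
 [-0.1  0.4]
 [ 1.3 -1.1]
 [ 0.2  0.7]]
[[-0.7  0.9]
 [-0.3 -1.2]
 [ 0.  -0.7]
 [-1.5 -0.2]
 [ 0.2 -1.7]]
dish T [0.4959559  0.33994375 0.008     ] S [0.49604233 0.33536635 0.008     ]
```

Scripted moves can only translate and turn about the tool's z, but the dispenser overhang calls for a tilted tool. I'll check in free space what the arm does at its reach limit, because orientation may give there.

Call:
carry_out --motion '[0.1,-0.01,-0.02,0,1,0.2,-0.025,-0.05,0,1,0.22,0.1,-0.1,0,1,0.25,0.2,-0.2,0,1,0.28,0.3,-0.3,0,1,0.32,0.4,-0.4,0,1,0.36,0.53,-0.48,0,1,0.36,0.53,-0.48,0,1,0.36,0.53,-0.48,0,1,0.36,0.53,-0.48,0,1,0.36,0.53,-0.48,0,1,0.36,0.53,-0.48,0,1]'

```text
t: 2.65
tool_pos: [0.1651, 0.8794, 0.4367]
tool_rot: [0.219, 0.975, 0.036, -0.002]
wrist_force: [0.8, -0.1, -0.1]
width: 0.092
```

```bash
cat > st.py <<'E'
from h import *
from workcell import bot
s=bot.get_state(); np.set_printoptions(precision=4,suppress=True)
print("t",s["t"],"q",s["q"]); print("pos",s["tool_pos"],"rot",s["tool_rot"]); print(R.from_quat(s["tool_rot"]).as_matrix()); print("F",s["wrist_force"],"w",s["width"])
E
python3 st.py
```

```text
t 2.65 q [-1.4593  0.9562  0.2435  0.279  -0.2113  1.8415 -0.2605]
pos [0.1651 0.8794 0.4367] rot [ 0.2193  0.975   0.0359 -0.0017]
[[-0.9038  0.4277  0.0124]
 [ 0.4274  0.9013  0.0708]
 [ 0.0191  0.0693 -0.9974]]
F [ 0.7994 -0.129  -0.0513] w 0.09195797479453549
```

Call:
carry_out --motion '[0,0,-0.15,0,1,0,0,-0.3,0,1,0,0,-0.6,0,1,0,0,-0.6,0,1,0,0,-0.6,0,1,0,0,-0.6,0,1]'

```text
t: 3.4
tool_pos: [0.1321, 0.7881, 0.7543]
tool_rot: [0.204, 0.951, 0.233, 0.008]
wrist_force: [0.9, 0.4, -1.0]
width: 0.0919
```

```bash
python3 st.py
```

```text
t 3.4 q [-1.6292  0.6276  0.8867  0.2801 -0.6606  1.8417 -0.1847]
pos [0.1321 0.7881 0.7543] rot [0.2043 0.9508 0.233  0.0079]
[[-0.9164  0.3847  0.1102]
 [ 0.3921  0.808   0.4397]
 [ 0.0801  0.4462 -0.8913]]
F [ 0.8526  0.3603 -0.9891] w 0.09189722754235197
```

That works: the tool is now tilted 27° with the tilt azimuth at about 76°, which is what I need. A little more.

Call:
carry_out --motion '[0,0,-0.15,0,1,0,-0.05,-0.3,0,1,0,-0.1,-0.4,0,1]'

```text
t: 3.78
tool_pos: [0.0978, 0.7269, 0.8386]
tool_rot: [0.191, 0.942, 0.276, -0.01]
wrist_force: [0.2, 0.5, 0.6]
width: 0.0918
```

```bash
python3 st.py
```

```text
t 3.775 q [-1.6152  0.4775  0.4761  0.2839 -0.3079  1.8411 -0.2472]
pos [0.0978 0.7269 0.8386] rot [ 0.1907  0.9419  0.2763 -0.0097]
[[-0.9271  0.3646  0.0871]
 [ 0.3539  0.7746  0.5241]
 [ 0.1237  0.5167 -0.8472]]
F [0.208  0.5335 0.6202] w 0.09176236671157695
```

```bash
cat > fk.py <<'E'
from h import *
import itertools
D=[([-1.17102197,0.4681884,-0.01158649,1.60337161,0.00599869,1.07141895,-0.05629794],[0.27837065,0.58689356,0.21386715],[2.19621369e-01,9.75584951e-01,-6.69471380e-04,-9.44872530e-05]),
([-1.4593,0.9562,0.2435,0.279,-0.2113,1.8415,-0.2605],[0.1651,0.8794,0.4367],[0.2193,0.975,0.0359,-0.0017]),
([-1.6292,0.6276,0.8867,0.2801,-0.6606,1.8417,-0.1847],[0.1321,0.7881,0.7543],[0.2043,0.9508,0.233,0.0079]),
([-1.6152,0.4775,0.4761,0.2839,-0.3079,1.8411,-0.2472],[0.0978,0.7269,0.8386],[0.1907,0.9419,0.2763,-0.0097])]
def rz(a):c,s=np.cos(a),np.sin(a);return np.array([[c,-s,0],[s,c,0],[0,0,1.]])
def ry(a):c,s=np.cos(a),np.sin(a);return np.array([[c,0,s],[0,1.,0],[-s,0,c]])
# p: d1,d3,d5,d7, a1(before j2) a3 (elbow x offset up side) a4(after elbow), a6 (wrist offset), off1, off7
def fk(q,p,sg):
    d1,d3,d5,d7,a1,a3,a4,a6,o1,o7=p
    A=rz(sg[0]*q[0]+o1); t=np.array([0,0,d1])+A@[a1,0,0]
    A=A@ry(q[1])@rz(sg[1]*q[2]); t=t+A@[a3,0,d3]
    A=A@ry(q[3]); t=t+A@[a4,0,d5]
    A=A@rz(sg[2]*q[4])
    A=A@ry(q[5]); t=t+A@[a6,0,d7]
    A=A@rz(sg[3]*q[6]+o7)
    return t,A
if __name__=="__main__":
  best=[]
  for sg in itertools.product([1,-1],repeat=4):
    for o7 in (0,np.pi/2,np.pi,-np.pi/2):
      def f(p):
        r=[]
        for q,x,o in D:
            t,A=fk(q,p,sg); r+=list(t-x)+list(.3*(R.from_quat(o).as_matrix()-A).ravel())
        return r
      s=least_squares(f,[.3,.35,.35,.2,0,0,0,0,0,o7]); best.append((s.cost,sg,s.x.round(4)))
  best.sort(key=lambda b:b[0])
  for b in best[:4]: print(b)
E
python3 fk.py
```

```text
(np.float64(8.087616843051779e-05), (-1, -1, -1, -1), array([ 0.3176,  1.7173,  1.432 ,  0.9435,  0.0112,  0.7568, -0.3798,
        2.2493, -0.0342, -4.7443]))
(np.float64(8.087616843055327e-05), (-1, -1, -1, -1), array([ 0.3176,  1.7173,  1.432 ,  0.9435,  0.0112,  0.7568, -0.3798,
        2.2493, -0.0342,  1.5389]))
(np.float64(8.087616843056839e-05), (-1, -1, -1, -1), array([ 0.3176,  1.7173,  1.432 ,  0.9435,  0.0112,  0.7568, -0.3798,
        2.2493, -0.0342,  1.5389]))
(np.float64(8.087616843089705e-05), (-1, -1, -1, -1), array([ 0.3176,  1.7173,  1.432 ,  0.9435,  0.0112,  0.7568, -0.3798,
        2.2493, -0.0342,  1.5389]))
```

```bash
cat >> fk.py <<'E'
SG=(-1,-1,-1,-1)
def fitp(D,lam=.01):
    p0=np.array([.33,.4,.4,.25,0,0,0,0,0,np.pi/2])
    def f(p):
        r=list(lam*(p-p0))
        for q,x,o in D:
            t,A=fk(q,p,SG); B=R.from_quat(o).as_matrix(); r+=list(t-x)+list(.3*(B-A).ravel())
        return r
    s=least_squares(f,p0); return s
if __name__=="__main__":
  for lam in (.03,.01,.003,.001):
    s=fitp(D,lam); print(lam,s.x.round(3),np.abs(s.fun[10:]).max().round(4), [np.round((fk(q,s.x,SG)[0]-x)*1000,1).tolist() for q,x,o in D])
E
python3 fk.py
```

```text
(np.float64(8.087616843051779e-05), (-1, -1, -1, -1), array([ 0.3176,  1.7173,  1.432 ,  0.9435,  0.0112,  0.7568, -0.3798,
        2.2493, -0.0342, -4.7443]))
(np.float64(8.087616843055327e-05), (-1, -1, -1, -1), array([ 0.3176,  1.7173,  1.432 ,  0.9435,  0.0112,  0.7568, -0.3798,
        2.2493, -0.0342,  1.5389]))
(np.float64(8.087616843056839e-05), (-1, -1, -1, -1), array([ 0.3176,  1.7173,  1.432 ,  0.9435,  0.0112,  0.7568, -0.3798,
        2.2493, -0.0342,  1.5389]))
(np.float64(8.087616843089705e-05), (-1, -1, -1, -1), array([ 0.3176,  1.7173,  1.432 ,  0.9435,  0.0112,  0.7568, -0.3798,
        2.2493, -0.0342,  1.5389]))
0.03 [ 3.120e-01  4.920e-01  4.510e-01  3.210e-01  1.000e-03 -1.800e-02
  9.000e-03 -5.200e-02 -4.100e-02  1.533e+00] 0.0066 [[-6.6, 3.1, 0.0], [2.9, -0.7, -0.0], [0.5, -0.5, -0.6], [-2.9, 0.8, 0.6]]
0.01 [ 0.313  0.563  0.507  0.358  0.     0.026 -0.014  0.079 -0.041  1.533] 0.0063 [[-6.2, 2.8, 0.0], [2.7, -0.7, -0.3], [0.5, -0.5, -0.6], [-3.1, 0.8, 0.8]]
0.003 [ 0.315  1.019  0.872  0.589  0.005  0.315 -0.158  0.936 -0.038  1.535] 0.0059 [[-4.3, 1.9, 0.0], [1.8, -0.4, -0.5], [1.3, -1.0, -0.6], [-4.2, 1.3, 1.0]]
0.001 [ 0.317  1.561  1.307  0.864  0.01   0.658 -0.33   1.955 -0.035  1.538] 0.0056 [[-2.0, 0.9, 0.0], [0.6, -0.2, -0.6], [2.2, -1.7, -0.6], [-5.6, 1.8, 1.3]]
```

```bash
cat > fk2.py <<'E'
from fk import *
# p: d1,d3,d5,d7,a3,a4,a6,b2,b4,b6
P0=np.array([.33,.4,.4,.25,0,0,0,0,0,0,0])
def fkb(q,p):
    d1,d3,d5,d7,a3,a4,a6,b2,b4,b6,o7=p
    A=rz(-q[0]); t=np.array([0,0,d1])
    A=A@ry(q[1])@rz(-q[2]); t=t+A@[a3,b2,d3]
    A=A@ry(q[3]); t=t+A@[a4,b4,d5]
    A=A@rz(-q[4])@ry(q[5]); t=t+A@[a6,b6,d7]
    A=A@rz(-q[6]+np.pi/2+o7)
    return t,A
def fitb(D,lam=.02):
    def f(p):
        r=list(lam*(p-P0))
        for q,x,o in D:
            t,A=fkb(q,p); B=R.from_quat(o).as_matrix(); r+=list(t-x)+list(.3*(B-A).ravel())
        return r
    return least_squares(f,P0).x
LO=np.array([-2.53,-.31,-1.57,.28,-1.29,.15,-2.92]);HI=np.array([2.53,2.02,1.55,2.44,4.43,1.84,2.92])
def ik(x,Rm,p,q0,n=30,seed=0):
    rng=np.random.default_rng(seed);best=None
    for i in range(n):
        s0=np.clip(np.array(q0)+ (0 if i==0 else 1)*rng.normal(0,.7,7),LO+.02,HI-.02)
        f=lambda q:np.r_[(fkb(q,p)[0]-x)*3,(fkb(q,p)[1]-Rm).ravel(),.003*(q-q0)]
        s=least_squares(f,s0,bounds=(LO+.01,HI-.01))
        if best is None or s.cost<best[0]-1e-6: best=(s.cost,s.x)
    q=best[1];t,A=fkb(q,p); return q,np.linalg.norm(t-x),np.degrees(np.linalg.norm(R.from_matrix(A.T@Rm).as_rotvec()))
E
python3 - <<'E'
from fk2 import *
np.set_printoptions(precision=3,suppress=True)
p=fitb(D); print(p); print([ ((fkb(q,p)[0]-x)*1000).round(1).tolist() for q,x,o in D])
B0=R.from_quat(D[3][2]).as_matrix()
for phi in (25,32,40,45,50):
  for az in (76,80,84):
    a,ph=np.radians(az),np.radians(phi)
    z=np.array([np.sin(ph)*np.cos(a),np.sin(ph)*np.sin(a),-np.cos(ph)])
    y=np.array([np.sin(a),-np.cos(a),0]); 
    for sgn in(1,-1):
      yy=y*sgn; Rm=np.c_[np.cross(yy,z),yy,z]
      out=[]
      for nm,g in (("jar",(.488,-.167,.085)),("dish",(.5,.335,.085)),("tab",(.518,-.061,.096)),("tilt",(.489,-.17,.172))):
        x=np.array(g)+.019*z
        q,e,ea=ik(x,Rm,p,[-.5,.6,0,1.6,0,1,0],n=6)
        out.append(f"{nm}:{e*1000:.0f}mm/{ea:.1f}")
      print(phi,az,sgn,out)
E
```

```text
[ 0.314  0.483  0.441  0.321 -0.028  0.012 -0.076  0.001  0.001 -0.035
  0.   ]
[[0.1, -0.0, -0.0], [-0.3, 0.2, -0.3], [-0.1, -1.1, -1.0], [0.1, 0.7, 1.3]]
25 76 1 ['jar:0mm/0.0', 'dish:0mm/0.0', 'tab:0mm/0.0', 'tilt:0mm/0.0']
25 76 -1 ['jar:0mm/0.0', 'dish:0mm/0.0', 'tab:0mm/0.0', 'tilt:0mm/0.0']
25 80 1 ['jar:0mm/0.0', 'dish:0mm/0.0', 'tab:0mm/0.0', 'tilt:0mm/0.0']
25 80 -1 ['jar:0mm/0.0', 'dish:0mm/0.0', 'tab:0mm/0.0', 'tilt:0mm/0.0']
25 84 1 ['jar:0mm/0.0', 'dish:0mm/0.0', 'tab:0mm/0.0', 'tilt:0mm/0.0']
25 84 -1 ['jar:0mm/0.0', 'dish:0mm/0.0', 'tab:0mm/0.0', 'tilt:0mm/0.0']
32 76 1 ['jar:0mm/0.0', 'dish:0mm/0.0', 'tab:0mm/0.0', 'tilt:0mm/0.0']
32 76 -1 ['jar:0mm/0.0', 'dish:0mm/0.0', 'tab:0mm/0.0', 'tilt:0mm/0.0']
32 80 1 ['jar:0mm/0.0', 'dish:0mm/0.0', 'tab:0mm/0.0', 'tilt:0mm/0.0']
32 80 -1 ['jar:0mm/0.0', 'dish:0mm/0.0', 'tab:0mm/0.0', 'tilt:0mm/0.0']
32 84 1 ['jar:0mm/0.0', 'dish:0mm/0.0', 'tab:0mm/0.0', 'tilt:0mm/0.0']
32 84 -1 ['jar:0mm/0.0', 'dish:0mm/0.0', 'tab:0mm/0.0', 'tilt:0mm/0.0']
40 76 1 ['jar:0mm/0.0', 'dish:0mm/0.0', 'tab:0mm/0.0', 'tilt:0mm/0.0']
40 76 -1 ['jar:
[... 500 characters left out ...]
0mm/0.0', 'dish:0mm/0.0', 'tab:0mm/0.0', 'tilt:0mm/0.0']
45 80 -1 ['jar:0mm/0.0', 'dish:0mm/0.0', 'tab:0mm/0.0', 'tilt:0mm/0.0']
45 84 1 ['jar:0mm/0.0', 'dish:0mm/0.0', 'tab:0mm/0.0', 'tilt:0mm/0.0']
45 84 -1 ['jar:0mm/0.0', 'dish:0mm/0.0', 'tab:0mm/0.0', 'tilt:0mm/0.0']
50 76 1 ['jar:0mm/0.0', 'dish:1mm/0.2', 'tab:0mm/0.0', 'tilt:0mm/0.0']
50 76 -1 ['jar:0mm/0.0', 'dish:0mm/0.0', 'tab:0mm/0.0', 'tilt:0mm/0.0']
50 80 1 ['jar:0mm/0.0', 'dish:0mm/0.0', 'tab:0mm/0.0', 'tilt:0mm/0.0']
50 80 -1 ['jar:0mm/0.0', 'dish:0mm/0.0', 'tab:0mm/0.0', 'tilt:0mm/0.0']
50 84 1 ['jar:0mm/0.0', 'dish:0mm/0.0', 'tab:0mm/0.0', 'tilt:0mm/0.0']
50 84 -1 ['jar:0mm/0.0', 'dish:0mm/0.0', 'tab:0mm/0.0', 'tilt:0mm/0.0']
```

```bash
cat > pl.py <<'E'
from fk2 import *
np.set_printoptions(precision=3,suppress=True)
P=fitb(D)
def turnopts(Rm,ydir=None):
    # turns about tool z making tool y horizontal (or aligned with ydir projected)
    z=Rm[:,2]; h=np.cross([0,0,1],z) if ydir is None else np.array(ydir)-z*np.dot(ydir,z)
    h/=np.linalg.norm(h); out=[]
    for s in(1,-1):
        y=s*h; a=np.arctan2(-(Rm[:,0]@y),Rm[:,1]@y); out.append(a)
    return out
def mv(st,grasp,turn):
    Rm=R.from_quat(st["tool_rot"]).as_matrix(); x=np.array(grasp)+.019*Rm[:,2]
    return np.r_[Rm.T@(x-st["tool_pos"])/.8,turn/(np.pi/2)]
def goal(st,grasp,turn):
    Rm=R.from_quat(st["tool_rot"]).as_matrix(); return np.array(grasp)+.019*Rm[:,2],Rm@rz(turn)
E
python3 - <<'E'
from pl import *
from workcell import bot
s=bot.get_state(); Rm=R.from_quat(s["tool_rot"]).as_matrix()
for t in turnopts(Rm):
    print("turn",np.degrees(t)); q=s["q"]
    for f in (0,.25,.5,.75,1):
        g=(1-f)*(s["tool_pos"]-.019*Rm[:,2])+f*np.array([.488,-.167,.25])
        x,B=goal(s,g,t*f); q,e,ea=ik(x,B,P,q,n=1); print(f,mv(s,g,t*f),q,e,ea)
    for g in ((.488,-.167,.07),(.488,-.167,.25),(.5,.15,.25),(.5,.335,.08),(.52,-.06,.096)):
        x,B=goal(s,g,t); q,e,ea=ik(x,B,P,q,n=1); print(g,q,e.round(4),ea.round(2))
E
```

```text
turn -103.45832431783548
0 [ 0.  0.  0. -0.] [-1.615  0.468  0.44   0.302 -0.273  1.83  -0.25 ] 5.6099190697156004e-06 0.000705931130988965
0.25 [-0.235 -0.267  0.026 -0.287] [-1.648 -0.189  0.344  1.401  0.003  1.362  0.332] 5.434550907012259e-06 0.0005884268310923322
0.5 [-0.469 -0.534  0.052 -0.575] [-0.433 -0.3   -0.059  1.744 -0.468  1.407  1.604] 0.03877494109292707 3.0143922598652377
0.75 [-0.704 -0.801  0.078 -0.862] [-0.302 -0.23   0.408  1.986 -0.48   1.353  2.726] 4.0477895136985404e-06 0.00047256360523773304
1 [-0.939 -1.068  0.104 -1.15 ] [-1.443 -0.3    1.54   2.007 -0.037  1.048  2.91 ] 0.11030146176090522 16.694755514391485
(0.488, -0.167, 0.07) [-1.427 -0.3    1.54   2.318  0.044  0.693  2.91 ] 0.1882 19.19
(0.488, -0.167, 0.25) [-1.443 -0.3    1.54   2.007 -0.037  1.048  2.91 ] 0.1103 16.69
(0.5, 0.15, 0.25) [-1.81  -0.3    1.54   2.136 -0.269  0.765  2.906] 0.0509 2.55
(0.5, 0.335, 0.08) [-2.155 -0.3    1.54   2.351 -0.182  0.375  2.564] 0.202 3.59
(0.52, -0.06, 0.096) [-1.558 -0.3    1.54   2.287 -0.063  0.68   2.91 ] 0.165 13.96
turn 76.54167568216452
0 [0. 0. 0.
[... 308 characters left out ...]
033] 0.03877491603787733 3.014395936921574
0.75 [-0.704 -0.801  0.078  0.638] [-0.194 -0.219  0.32   1.983 -0.502  1.367  0.393] 1.8362340012762226e-06 0.00019201806659373505
1 [-0.939 -1.068  0.104  0.85 ] [ 0.203  0.36   0.421  1.764 -0.656  1.379  0.694] 2.5275386399486367e-06 0.00024845105057057763
(0.488, -0.167, 0.07) [ 0.253  0.65   0.345  1.847 -0.829  1.105  0.943] 0.0 0.0
(0.488, -0.167, 0.25) [ 0.214  0.358  0.407  1.764 -0.652  1.376  0.69 ] 0.0 0.0
(0.5, 0.15, 0.25) [-0.225  0.186  0.141  1.995 -0.723  0.946  0.177] 0.0 0.0
(0.5, 0.335, 0.08) [-0.455  0.575 -0.063  1.963 -1.06   0.459  0.271] 0.0 0.0
(0.52, -0.06, 0.096) [ 0.159  0.551  0.193  1.911 -0.82   0.98   0.738] 0.0 0.0
```

```bash
python3 - <<'E'
from pl import *
from workcell import bot
s=bot.get_state(); Rm=R.from_quat(s["tool_rot"]).as_matrix(); t=turnopts(Rm)[1]
q=s["q"]; g0=s["tool_pos"]-.019*Rm[:,2]
W=[g0,(.3,.6,.62),(.5,.35,.55),(.55,.1,.45),(.5,-.16,.28)]
for i in range(4):
  for f in (.5,1):
    g=(1-f)*np.array(W[i])+f*np.array(W[i+1]); k=min(1,(i+f)/3)
    x,B=goal(s,g,t*k); q,e,ea=ik(x,B,P,q,n=1); print(g,mv(s,g,t*k),q,e.round(4),ea.round(2))
E
```

```text
[0.198 0.658 0.737] [-0.162 -0.086  0.097  0.142] [-1.7    0.191  0.523  0.993 -0.2    1.428 -0.291] 0.0 0.0
[0.3  0.6  0.62] [-0.324 -0.172  0.194  0.283] [-1.623  0.106  0.597  1.342 -0.268  1.19  -0.285] 0.0 0.0
[0.4   0.475 0.585] [-0.501 -0.27   0.16   0.425] [-1.493  0.02   0.72   1.472 -0.356  1.206 -0.221] 0.0 0.0
[0.5  0.35 0.55] [-0.677 -0.368  0.126  0.567] [-1.265  0.08   0.864  1.478 -0.541  1.317 -0.071] 0.0 0.0
[0.525 0.225 0.5  ] [-0.769 -0.51   0.1    0.709] [-1.13   0.065  0.973  1.58  -0.596  1.363 -0.027] 0.0 0.0
[0.55 0.1  0.45] [-0.861 -0.652  0.074  0.85 ] [-0.864  0.185  1.046  1.594 -0.723  1.488  0.086] 0.0 0.0
[ 0.525 -0.03   0.365] [-0.903 -0.844  0.076  0.85 ] [-0.579  0.29   1.058  1.694 -0.781  1.535  0.443] 0.0 0.0
[ 0.5  -0.16  0.28] [-0.945 -1.036  0.078  0.85 ] [-0.22   0.489  0.997  1.693 -0.847  1.593  0.794] 0.0 0.0
```

Call:
carry_out --motion '[-0.06,-0.035,0.035,0.05,1,-0.13,-0.07,0.075,0.11,1,-0.2,-0.105,0.12,0.17,1,-0.265,-0.14,0.16,0.23,1,-0.324,-0.172,0.194,0.283,1,-0.38,-0.205,0.183,0.33,1,-0.44,-0.237,0.172,0.38,1,-0.5,-0.27,0.16,0.425,1,-0.56,-0.303,0.148,0.475,1,-0.62,-0.336,0.137,0.52,1,-0.677,-0.368,0.126,0.567,1,-0.715,-0.427,0.115,0.63,1,-0.75,-0.48,0.105,0.68,1,-0.79,-0.54,0.095,0.74,1,-0.825,-0.595,0.085,0.8,1,-0.861,-0.652,0.074,0.85,1,-0.861,-0.652,0.074,0.85,1,-0.861,-0.652,0.074,0.85,1]'

```text
t: 6.02
tool_pos: [0.5513, 0.1109, 0.434]
tool_rot: [0.732, 0.622, 0.211, -0.179]
wrist_force: [-0.5, -0.1, -0.7]
width: 0.0919
```

```bash
python3 st.py; python3 - <<'E'
from pl import *
from workcell import bot
s=bot.get_state(); Rm=R.from_quat(s["tool_rot"]).as_matrix(); t=turnopts(Rm); print(np.degrees(t))
t=min(t,key=abs)
q=s["q"]
print("FK err",fkb(q,P)[0]-s["tool_pos"])
for g in ((.52,-.03,.38),(.488,-.167,.26),(.488,-.167,.07)):
    x,B=goal(s,g,t); q,e,ea=ik(x,B,P,q,n=1); print(g,mv(s,g,t),q,e.round(4),ea.round(2))
E
```

```text
t 6.025 q [-0.9891  0.2007  1.2355  1.7285 -0.755   1.4472  0.2195]
pos [0.5513 0.1109 0.434 ] rot [ 0.7323  0.6223  0.211  -0.1789]
[[ 0.1366  0.9869  0.0864]
 [ 0.8359 -0.1616  0.5245]
 [ 0.5316  0.0006 -0.847 ]]
F [-0.4798 -0.1486 -0.6923] w 0.09186928496712655
[-179.933    0.067]
FK err [-0.029 -0.029 -0.053]
(0.52, -0.03, 0.38) [-0.188 -0.01  -0.015  0.001] [-0.671  0.311  1.191  1.678 -0.806  1.593  0.455] 0.0 0.0
(0.488, -0.167, 0.26) [-0.417 -0.022  0.019  0.001] [-0.244  0.547  1.075  1.72  -0.893  1.612  0.872] 0.0 0.0
(0.488, -0.167, 0.07) [-0.543 -0.022  0.22   0.001] [-0.123  0.852  0.906  1.81  -1.132  1.413  1.127] 0.0 0.0
```

Call:
carry_out --motion '[-0.05,-0.002,-0.004,0,1,-0.12,-0.006,-0.01,0,1,-0.188,-0.01,-0.015,0,1,-0.26,-0.014,-0.005,0,1,-0.33,-0.018,0.005,0,1,-0.38,-0.02,0.012,0,1,-0.417,-0.022,0.019,0,1,-0.417,-0.022,0.019,0,1]'

```text
t: 7.02
tool_pos: [0.4897, -0.1564, 0.2431]
tool_rot: [0.732, 0.623, 0.21, -0.18]
wrist_force: [0.6, 0.6, 0.4]
width: 0.0918
```

```bash
python3 st.py; python3 - <<'E'
from h import *
from workcell import bot
for n in ("wrist","side"):
    p=bot.get_image(n); im=p["color"].copy()
    a=np.linspace(0,2*np.pi,60)
    for z in(.006,.106):
        for u in proj(p,np.c_[.488+.028*np.cos(a),-.167+.028*np.sin(a),0*a+z]):
            cv2.circle(im,tuple(int(v) for v in u),0,(0,0,255),-1) if abs(u).max()<2000 else 0
    cv2.imwrite(f"pics/d_{n}.png",im)
    for o in bot.cut_out("jar",p): print(n,o["conf"],o["box"])
E
```

```text
t 7.025 q [-0.245   0.5501  1.099   1.8791 -0.8884  1.531   1.0125]
pos [ 0.4897 -0.1564  0.2431] rot [ 0.7321  0.6225  0.2104 -0.1797]
[[ 0.1364  0.9871  0.0843]
 [ 0.8358 -0.1604  0.5252]
 [ 0.5319 -0.0011 -0.8468]]
F [0.5905 0.6432 0.4274] w 0.09181402266757316
wrist 0.95 [127.1, 343.5, 177.0, 380.2]
wrist 0.62 [248.1, 259.7, 308.7, 310.1]
wrist 0.56 [406.1, 223.9, 488.3, 284.9]
wrist 0.5 [232.4, 217.8, 344.6, 263.8]
side 0.63 [335.4, 220.2, 368.1, 265.7]
side 0.6 [222.2, 319.9, 256.6, 368.0]
side 0.58 [277.3, 264.7, 306.0, 311.1]
```

View pics/d_wrist.png

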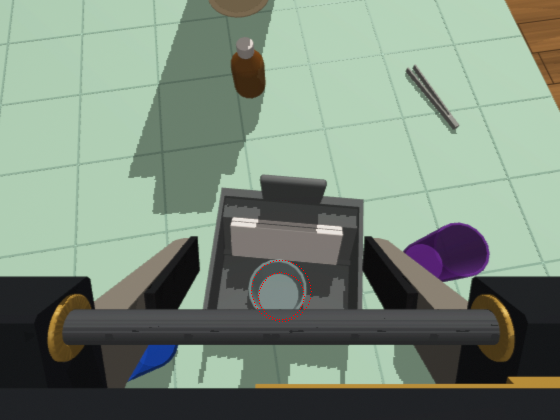

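View pics/d_side.png

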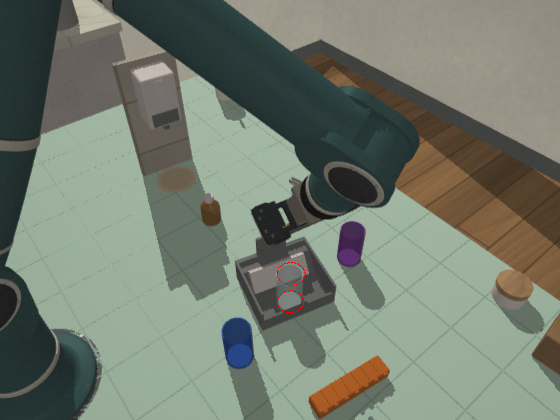

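```bash
cat >> fk.py <<'E'
D.append(([-0.9891,0.2007,1.2355,1.7285,-0.755,1.4472,0.2195],[0.5513,0.1109,0.434],[0.7323,0.6223,0.211,-0.1789]))
D.append(([-0.245,0.5501,1.099,1.8791,-0.8884,1.531,1.0125],[0.4897,-0.1564,0.2431],[0.7321,0.6225,0.2104,-0.1797]))
E
python3 - <<'E'
from pl import *
from workcell import bot
print(P,[ ((fkb(q,P)[0]-x)*1000).round(1).tolist() for q,x,o in D])
p=bot.get_image("wrist")
a=np.linspace(0,2*np.pi,90)
def b(c): 
    u=proj(p,np.c_[c[0]+.028*np.cos(a),c[1]+.028*np.sin(a),0*a+.106]); return np.r_[u[:,0].min(),u[:,0].max(),u[:,1].min()]
sx=least_squares(lambda c:b(c)-[248.1,308.7,259.7],[.488,-.167]); print("jar wrist",sx.x,sx.fun)
for X in ((65,-35,112),(65,35,112),(70,-35,112),(70,35,112)):
    from math import cos,sin
    th=1.3187;x,y=X[0]/1e3,X[1]/1e3
    print(X,proj(p,[(.502+cos(th)*x-sin(th)*y,-.1243+sin(th)*x+cos(th)*y,.112)]))
c=p["color"][160:340,190:380]; cv2.imwrite("pics/e.png",cv2.resize(c,None,fx=4,fy=3.3,interpolation=cv2.INTER_CUBIC) if 0 else cv2.resize(c,None,fx=3.3,fy=3.3,interpolation=cv2.INTER_CUBIC))
E
```

```text
[ 0.324  0.51   0.48   0.339  0.024 -0.011  0.01  -0.005 -0.005 -0.017
  0.   ] [[0.8, 20.3, -4.6], [-4.4, -2.1, -2.4], [1.2, -4.9, 2.6], [-1.6, 3.0, 0.4], [-7.8, -2.7, 1.2], [-9.6, 5.2, 2.7]]
jar wrist [ 0.487 -0.165] [ 0.917 -0.917  0.053]
(65, -35, 112) [[326.46 185.62]]
(65, 35, 112) [[259.201 179.754]]
(70, -35, 112) [[326.7   181.169]]
(70, 35, 112) [[259.744 175.355]]
```

View pics/e.png

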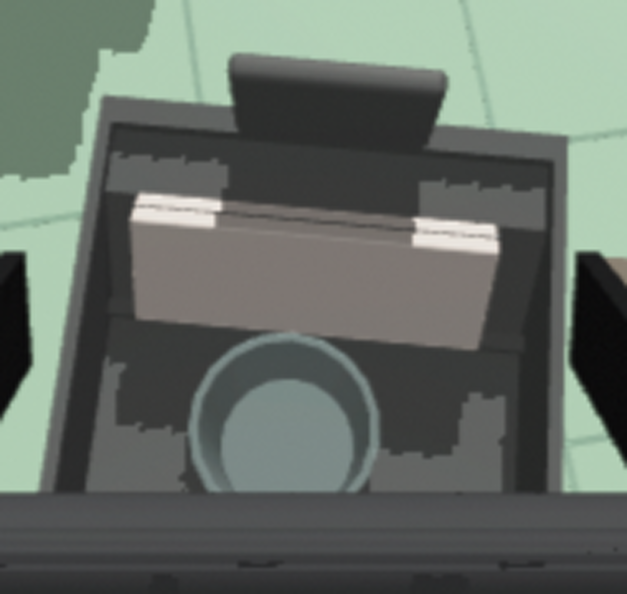

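```bash
python3 - <<'E'
from pl import *
from workcell import bot
s=bot.get_state();print(s["q"])
for z in (.2,.15,.1,.07): print(mv(s,(.4855,-.165,z),0))
E
```

```text
[-0.248  0.547  1.101  1.878 -0.889  1.531  1.013]
[-0.04  -0.005  0.065  0.   ]
[-0.074 -0.005  0.117  0.   ]
[-0.107 -0.005  0.17   0.   ]
[-0.127 -0.005  0.202  0.   ]
```

Call:
carry_out --motion '[-0.04,-0.005,0.065,0,1,-0.074,-0.005,0.117,0,1,-0.107,-0.005,0.17,0,1,-0.127,-0.005,0.202,0,1,-0.127,-0.005,0.202,0,1]'

```text
t: 7.9
tool_pos: [0.4867, -0.1537, 0.053]
tool_rot: [0.731, 0.624, 0.211, -0.18]
wrist_force: [-0.2, 0.5, 0.1]
width: 0.0917
```

```bash
python3 st.py; python3 - <<'E'
from h import *
from workcell import bot
for n in ("wrist","side"):
    p=bot.get_image(n); cv2.imwrite(f"pics/f_{n}.png",p["color"])
E
```

```text
t 7.9 q [-0.0965  0.8323  0.8963  1.9801 -1.131   1.3412  1.2914]
pos [ 0.4867 -0.1537  0.053 ] rot [ 0.7306  0.6239  0.2108 -0.1803]
[[ 0.1327  0.9877  0.0832]
 [ 0.8357 -0.1566  0.5265]
 [ 0.533  -0.0003 -0.8461]]
F [-0.2122  0.512   0.1224] w 0.09172450098474352
```

View pics/f_side.png

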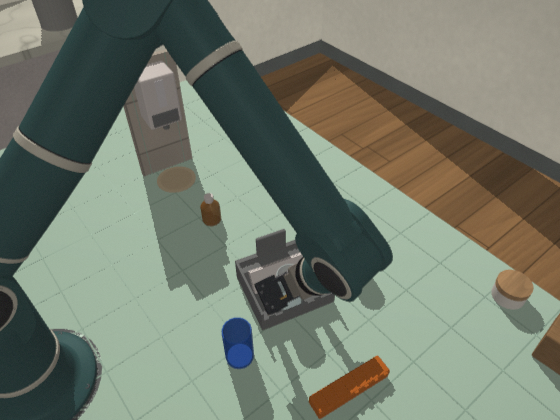

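View pics/f_wrist.png

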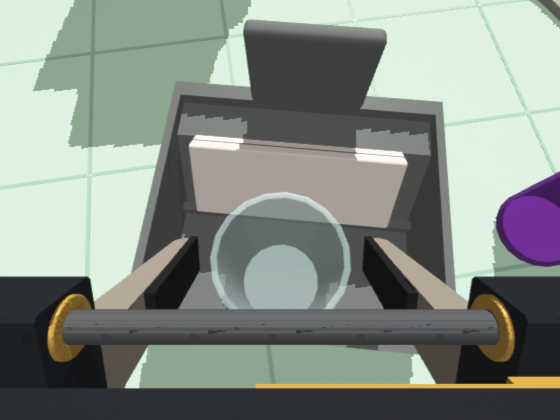

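The jar is centred between the fingers. Closing on it.

Call:
carry_out --motion '[0,0,0,0,-0.3,0,0,0,0,-1,0,0,0,0,-1,0,0,0,0,-1,0,0,0,0,-1,0,0,0,0,-1]' --force 25

```text
t: 8.75
tool_pos: [0.4879, -0.1549, 0.0556]
tool_rot: [0.731, 0.624, 0.212, -0.178]
wrist_force: [-1.8, -0.3, 5.0]
width: 0.0564
```

```bash
python3 st.py; python3 - <<'E'
from h import *
from pl import *
from workcell import bot
p=bot.get_image("wrist"); cv2.imwrite(f"pics/g.png",p["color"])
s=bot.get_state(); Rm=R.from_quat(s["tool_rot"]).as_matrix(); g=s["tool_pos"]-.019*Rm[:,2]; print("grasp",g)
for dz in (.05,.1,.15,.2): print(mv(s,g+[0,0,dz],0))
E
```

```text
t 8.75 q [-0.0965  0.8283  0.899   1.9788 -1.1304  1.3424  1.291 ]
pos [ 0.4879 -0.1549  0.0556] rot [ 0.7305  0.6241  0.2121 -0.1784]
[[ 0.1311  0.9875  0.0872]
 [ 0.8361 -0.1574  0.5255]
 [ 0.5326  0.0041 -0.8463]]
F [-1.8088 -0.3279  4.9632] w 0.056388150988626415
grasp [ 0.486 -0.165  0.072]
[ 0.033  0.    -0.053  0.   ]
[ 0.067  0.001 -0.106  0.   ]
[ 0.1    0.001 -0.159  0.   ]
[ 0.133  0.001 -0.212  0.   ]
```

View pics/g.png

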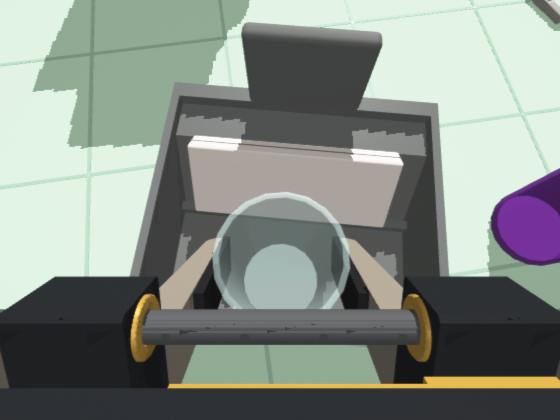

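Call:
carry_out --motion '[0.01,0,-0.016,0,-1,0.033,0,-0.053,0,-1,0.067,0.001,-0.106,0,-1,0.1,0.001,-0.159,0,-1,0.133,0.001,-0.212,0,-1,0.133,0.001,-0.212,0,-1]'

```text
t: 9.55
tool_pos: [0.4889, -0.1567, 0.2593]
tool_rot: [0.73, 0.625, 0.214, -0.175]
wrist_force: [0.0, -0.4, -2.0]
width: 0.0567
```

```bash
python3 st.py; python3 - <<'E'
from h import *
from pl import *
from workcell import bot
for n in ("wrist","side"):
    p=bot.get_image(n); cv2.imwrite(f"pics/i_{n}.png",p["color"])
s=bot.get_state(); Rm=R.from_quat(s["tool_rot"]).as_matrix(); g=s["tool_pos"]-.019*Rm[:,2]; print("grasp",g)
print(np.degrees(turnopts(Rm)))
for gg in ((.5,-.02,.27),(.5,.1,.27),(.497,.23,.27),(.497,.23,.12)): print(mv(s,gg,0))
E
```

```text
t 9.55 q [-0.2582  0.5202  1.1122  1.8717 -0.8717  1.5387  0.9974]
pos [ 0.4889 -0.1567  0.2593] rot [ 0.7302  0.6248  0.2138 -0.1753]
[[ 0.1279  0.9874  0.0933]
 [ 0.8375 -0.1579  0.5232]
 [ 0.5313  0.0112 -0.8471]]
F [ 0.0011 -0.3722 -2.0158] w 0.0566796663689637
grasp [ 0.486 -0.165  0.272]
[-179.496    0.504]
[ 0.153 -0.011  0.099  0.   ]
[ 0.278 -0.035  0.178  0.   ]
[ 0.413 -0.064  0.263  0.   ]
[ 0.313 -0.065  0.421  0.   ]
```

View pics/i_side.png

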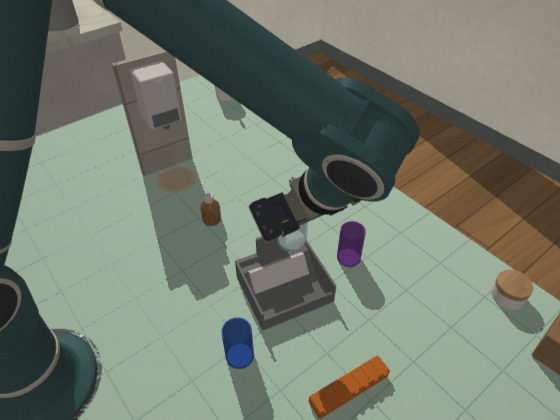

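View pics/i_wrist.png

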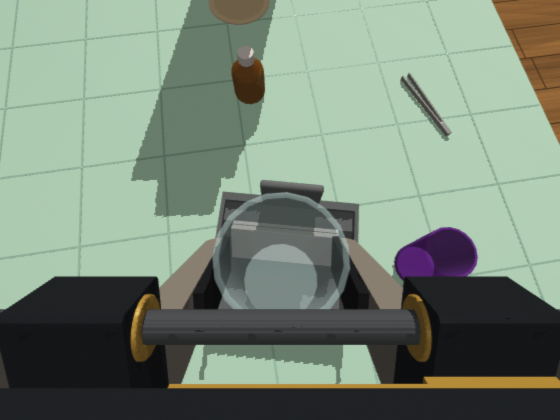

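Call:
carry_out --motion '[0.04,-0.003,0.025,0.003,-1,0.1,-0.007,0.065,0.006,-1,0.153,-0.011,0.099,0.006,-1,0.215,-0.023,0.138,0.006,-1,0.278,-0.035,0.178,0.006,-1,0.34,-0.048,0.218,0.006,-1,0.385,-0.058,0.245,0.006,-1,0.413,-0.064,0.263,0.006,-1,0.38,-0.064,0.315,0.006,-1,0.346,-0.064,0.368,0.006,-1,0.313,-0.065,0.421,0.006,-1,0.313,-0.065,0.421,0.006,-1]'

```text
t: 11.15
tool_pos: [0.4943, 0.2391, 0.0987]
tool_rot: [0.734, 0.62, 0.207, -0.182]
wrist_force: [-0.3, -0.8, -1.3]
width: 0.0565
```

```bash
python3 st.py; python3 - <<'E'
from h import *
from pl import *
from workcell import bot
a=np.linspace(0,2*np.pi,60)
for n in ("wrist","side","top"):
    p=bot.get_image(n); im=p["color"].copy(); 
    for u in proj(p,np.c_[.4965+.0535*np.cos(a),.338+.0535*np.sin(a),0*a+.008]): cv2.circle(im,tuple(int(v) for v in u),0,(0,0,255),-1)
    cv2.imwrite(f"pics/j_{n}.png",im)
    for o in bot.cut_out("dish",p)[:2]: print(n,o["conf"],o["box"])
s=bot.get_state(); Rm=R.from_quat(s["tool_rot"]).as_matrix(); g=s["tool_pos"]-.019*Rm[:,2]; print("grasp",g)
print(np.degrees(turnopts(Rm)))
E
```

```text
t 11.15 q [-0.7408  0.5034  0.649   2.1753 -1.286   0.8655  0.6954]
pos [0.4943 0.2391 0.0987] rot [ 0.7345  0.6202  0.2071 -0.1817]
[[ 0.1449  0.9863  0.0788]
 [ 0.8358 -0.1646  0.5237]
 [ 0.5295 -0.01   -0.8482]]
F [-0.3491 -0.7904 -1.3458] w 0.056514758674897136
wrist 0.97 [207.3, 109.9, 327.9, 211.3]
side 0.78 [158.1, 173.4, 182.6, 190.8]
side 0.2 [234.9, 234.0, 337.0, 334.6]
top 0.72 [140.8, 222.3, 176.1, 262.4]
grasp [0.497 0.229 0.12 ]
[-179.99    0.01]
```

View pics/j_wrist.png

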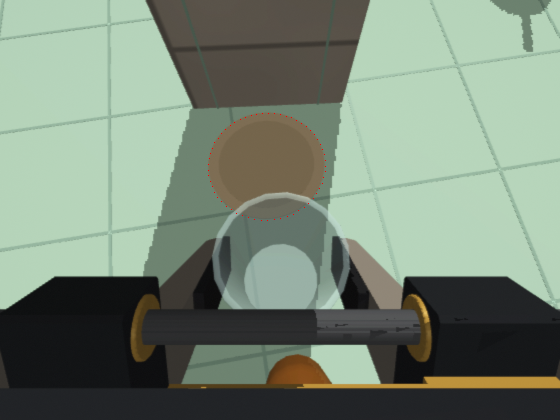

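View pics/j_side.png

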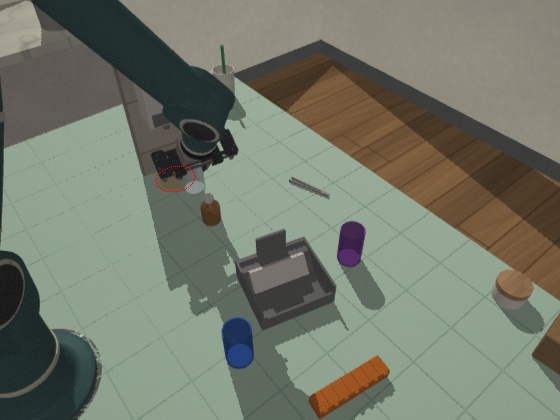

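View pics/j_top.png

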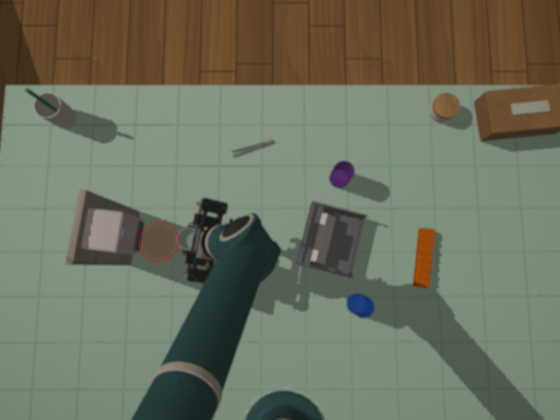

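```bash
python3 - <<'E'
from pl import *
from workcell import bot
s=bot.get_state()
for gg in ((.497,.255,.115),(.497,.28,.11),(.498,.31,.105),(.498,.335,.1),(.498,.335,.085)): print(mv(s,gg,0))
E
```

```text
[ 0.023 -0.005  0.022  0.   ]
[ 0.046 -0.01   0.044  0.   ]
[ 0.074 -0.015  0.069  0.   ]
[ 0.097 -0.021  0.091  0.   ]
[ 0.087 -0.021  0.106  0.   ]
```

Call:
carry_out --motion '[0.023,-0.005,0.022,0,-1,0.046,-0.01,0.044,0,-1,0.046,-0.01,0.044,0,-1]'

```text
t: 11.82
tool_pos: [0.4981, 0.2921, 0.0941]
tool_rot: [0.732, 0.622, 0.211, -0.18]
wrist_force: [0.9, -0.4, -0.9]
width: 0.0566
```

```bash
python3 st.py; python3 - <<'E'
from pl import *
from workcell import bot
s=bot.get_state()
for gg in ((.498,.31,.105),(.498,.335,.1),(.498,.335,.085)): print(mv(s,gg,0))
E
```

```text
t 11.825 q [-0.6879  0.4886  0.453   2.1417 -1.286   0.737   0.6121]
pos [0.4981 0.2921 0.0941] rot [ 0.732   0.6222  0.2115 -0.1797]
[[ 0.1362  0.9869  0.086 ]
 [ 0.835  -0.1611  0.5262]
 [ 0.5332  0.0001 -0.846 ]]
F [ 0.946  -0.3575 -0.9349] w 0.05659593462749743
[ 0.026 -0.004  0.024  0.   ]
[ 0.049 -0.009  0.046  0.   ]
[ 0.039 -0.009  0.062  0.   ]
```

Call:
carry_out --motion '[0.013,-0.002,0.012,0,-1,0.026,-0.004,0.024,0,-1,0.038,-0.007,0.035,0,-1,0.049,-0.009,0.046,0,-1,0.049,-0.009,0.046,0,-1]'

```text
t: 12.45
tool_pos: [0.4993, 0.3458, 0.0838]
tool_rot: [0.732, 0.623, 0.211, -0.18]
wrist_force: [1.0, 0.2, -1.6]
width: 0.0563
```

```bash
python3 st.py; python3 - <<'E'
from pl import *
from workcell import bot
for n in ("wrist","side"):
    p=bot.get_image(n); im=p["color"].copy(); cv2.imwrite(f"pics/k_{n}.png",im)
s=bot.get_state(); Rm=R.from_quat(s["tool_rot"]).as_matrix(); g=s["tool_pos"]-.019*Rm[:,2]; print("grasp",g)
for gg in ((.498,.335,.085),(.498,.335,.077),(.498,.335,.073)): print(mv(s,gg,0))
E
```

```text
t 12.45 q [-0.6551  0.5097  0.2916  2.0967 -1.2852  0.631   0.5309]
pos [0.4993 0.3458 0.0838] rot [ 0.7316  0.6227  0.2113 -0.1798]
[[ 0.1352  0.9871  0.0853]
 [ 0.8352 -0.1598  0.5262]
 [ 0.5331  0.0001 -0.8461]]
F [ 1.0057  0.207  -1.6488] w 0.05632604997253698
grasp [0.498 0.335 0.1  ]
[-0.01  -0.     0.016  0.   ]
[-0.015 -0.     0.024  0.   ]
[-0.018 -0.     0.029  0.   ]
```

View pics/k_wrist.png

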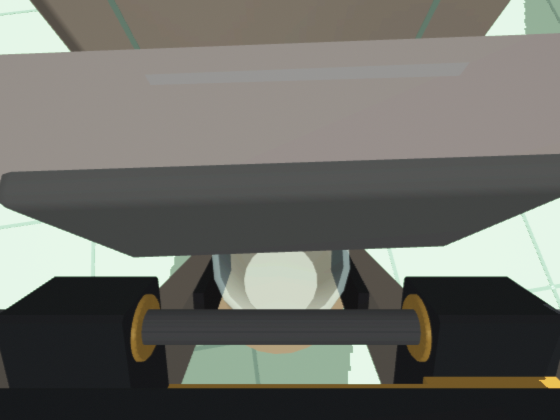

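View pics/k_side.png

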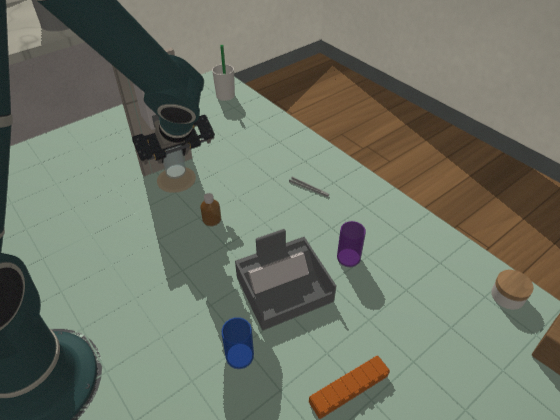

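Call:
carry_out --motion '[-0.005,0,0.008,0,-1,-0.01,0,0.016,0,-1,-0.0135,0,0.022,0,-1,-0.016,0,0.026,0,-1,-0.016,0,0.026,0,-1]'

```text
t: 13.18
tool_pos: [0.5, 0.3443, 0.0592]
tool_rot: [0.733, 0.622, 0.211, -0.179]
wrist_force: [0.3, 0.2, -1.5]
width: 0.0563
```

```bash
python3 st.py; python3 - <<'E'
from pl import *
from workcell import bot
for n in ("side",):
    p=bot.get_image(n); im=p["color"].copy(); cv2.imwrite(f"pics/l_{n}.png",cv2.resize(im[90:210,100:260],None,fx=4,fy=4,interpolation=cv2.INTER_CUBIC))
s=bot.get_state(); Rm=R.from_quat(s["tool_rot"]).as_matrix(); g=s["tool_pos"]-.019*Rm[:,2]; print("grasp",g)
E
```

```text
t 13.175 q [-0.5027  0.5459  0.1079  2.0924 -1.2856  0.5404  0.5686]
pos [0.5    0.3443 0.0592] rot [ 0.7326  0.6217  0.2112 -0.1792]
[[ 0.1376  0.9867  0.0866]
 [ 0.8353 -0.1626  0.5252]
 [ 0.5323  0.0001 -0.8465]]
F [ 0.2527  0.2148 -1.5018] w 0.056275721455163824
grasp [0.498 0.334 0.075]
```

View pics/l_side.png

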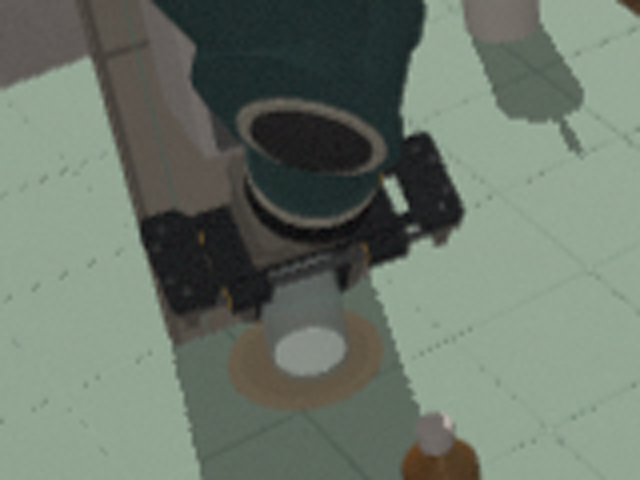

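Call:
carry_out --motion '[-0.0013,0,0.0021,0,-1,-0.002,0,0.0032,0,-1,-0.002,0,0.0032,0,-1,-0.002,0,0.0032,0,-1]'

```text
t: 13.72
tool_pos: [0.5003, 0.3447, 0.0576]
tool_rot: [0.732, 0.622, 0.212, -0.18]
wrist_force: [-3.5, -2.9, 7.3]
width: 0.0562
```

```bash
python3 st.py
```

```text
t 13.725 q [-0.4855  0.5492  0.0872  2.0913 -1.2857  0.5311  0.5735]
pos [0.5003 0.3447 0.0576] rot [ 0.7321  0.6218  0.2122 -0.1796]
[[ 0.1365  0.9868  0.0874]
 [ 0.8343 -0.1621  0.5269]
 [ 0.5341  0.001  -0.8454]]
F [-3.4648 -2.8756  7.3147] w 0.05623863549990701
```

The jar has touched down on the dish. Releasing it.

Call:
carry_out --motion '[0,0,0,0,-0.1,0,0,0,0,0.3,0,0,0,0,0.8,0,0,0,0,1,0,0,0,0,1]'

```text
t: 14.35
tool_pos: [0.5004, 0.3448, 0.0576]
tool_rot: [0.732, 0.622, 0.212, -0.18]
wrist_force: [0.3, 0.2, -0.0]
width: 0.0877
```

```bash
python3 st.py; python3 - <<'E'
from pl import *
from workcell import bot
p=bot.get_image("side"); im=p["color"].copy(); cv2.imwrite(f"pics/m.png",cv2.resize(im[90:210,100:260],None,fx=4,fy=4,interpolation=cv2.INTER_CUBIC))
s=bot.get_state(); Rm=R.from_quat(s["tool_rot"]).as_matrix(); g=s["tool_pos"]-.019*Rm[:,2]; print("grasp",g)
h=np.array([Rm[0,2],Rm[1,2],0]);h/=np.linalg.norm(h);print(h)
for gg in (g-h*.04,g-h*.08,g-h*.11,g-h*.11+[0,0,.15]): print(gg,mv(s,gg,0))
E
```

```text
t 14.35 q [-0.4853  0.5493  0.0868  2.0912 -1.2855  0.5309  0.5734]
pos [0.5004 0.3448 0.0576] rot [ 0.7321  0.6219  0.2122 -0.1796]
[[ 0.1365  0.9868  0.0874]
 [ 0.8344 -0.1621  0.5269]
 [ 0.5341  0.001  -0.8454]]
F [ 0.3274  0.1809 -0.0193] w 0.08774801547868052
grasp [0.499 0.335 0.074]
[0.164 0.987 0.   ]
[0.492 0.295 0.074] [-0.042 -0.    -0.027  0.   ]
[0.486 0.256 0.074] [-0.085 -0.    -0.053  0.   ]
[0.481 0.226 0.074] [-0.116 -0.    -0.073  0.   ]
[0.481 0.226 0.224] [-0.016 -0.    -0.232  0.   ]
```

View pics/m.png

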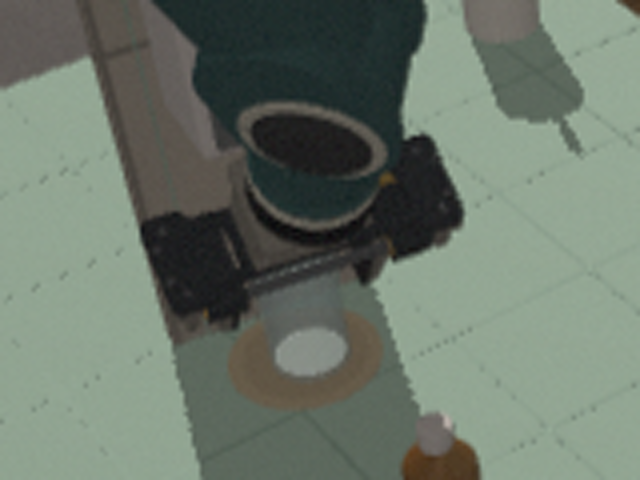

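Call:
carry_out --motion '[-0.015,0,-0.01,0,1,-0.042,0,-0.027,0,1,-0.075,0,-0.048,0,1,-0.085,0,-0.085,0,1,-0.075,0,-0.15,0,1,-0.016,0,-0.232,0,1,-0.016,0,-0.232,0,1]'

```text
t: 15.28
tool_pos: [0.484, 0.2353, 0.2117]
tool_rot: [0.732, 0.622, 0.215, -0.178]
wrist_force: [0.6, -0.5, 0.4]
width: 0.0922
```

```bash
python3 st.py; python3 - <<'E'
from pl import *
from workcell import bot
for n in ("wrist","side","top"):
    p=bot.get_image(n); im=p["color"].copy(); cv2.imwrite(f"pics/n_{n}.png",im)
    for t in ("jar","dish","bottle"):
        for o in bot.cut_out(t,p)[:3]: print(n,t,round(o["conf"],2),o["box"])
    a=np.linspace(0,2*np.pi,90)
    u=np.r_[proj(p,np.c_[.498+.028*np.cos(a),.334+.028*np.sin(a),0*a+.008]),proj(p,np.c_[.498+.028*np.cos(a),.334+.028*np.sin(a),0*a+.108])];print("pred",u.min(0),u.max(0))
E
```

```text
t 15.275 q [-0.4446  0.214   0.2685  2.1235 -0.872   0.8005  0.2735]
pos [0.484  0.2353 0.2117] rot [ 0.7319  0.6215  0.2151 -0.1783]
[[ 0.135   0.9865  0.0933]
 [ 0.8331 -0.1639  0.5283]
 [ 0.5364  0.0064 -0.8439]]
F [ 0.5832 -0.541   0.442 ] w 0.09221691276500782
wrist dish 0.88 [233.1, 170.7, 317.8, 243.3]
wrist bottle 0.82 [277.0, 344.4, 326.8, 381.7]
pred [248.724 143.312] [307.372 225.337]
side jar 0.93 [163.0, 145.7, 191.9, 184.0]
side jar 0.7 [222.6, 318.1, 253.1, 366.4]
side jar 0.64 [337.5, 222.8, 371.5, 269.2]
side dish 0.71 [157.8, 168.1, 195.0, 193.6]
side bottle 0.69 [198.8, 192.4, 220.6, 229.2]
pred [159.9   143.959] [186.964 185.952]
top jar 0.87 [143.4, 228.9, 171.9, 252.2]
top jar 0.83 [329.7, 161.9, 354.9, 186.3]
top jar 0.56 [347.4, 293.2, 371.6, 317.3]
top dish 0.72 [139.5, 221.3, 177.7, 264.9]
pred [138.399 227.523] [170.747 251.312]
```

View pics/n_wrist.png

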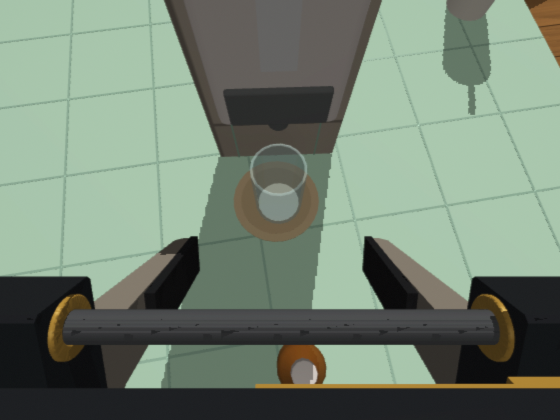

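View pics/n_side.png

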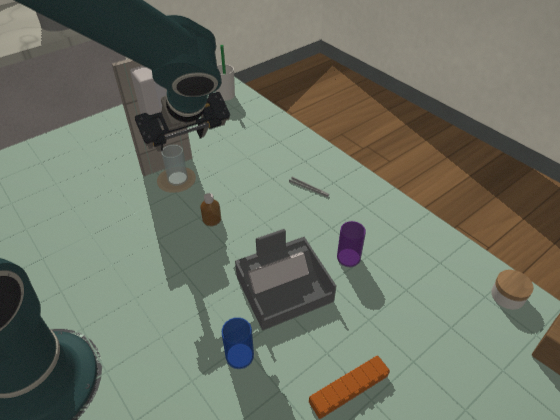

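The jar stands upright near the dish centre, under the nozzle. Next is the tray handle: I'll straddle the tab along tray y, so the tab can swivel between the pads as the tray pivots.

```bash
python3 - <<'E'
from pl import *
from workcell import bot
s=bot.get_state(); Rm=R.from_quat(s["tool_rot"]).as_matrix()
t=min(turnopts(Rm,(.968,-.2496,0)),key=abs); print(np.degrees(t))
for gg in ((.495,.16,.28),(.51,.05,.28),(.518,-.04,.25),(.518,-.061,.2)): print(mv(s,gg,t))
E
```

```text
4.337253205571902
[-0.029  0.031 -0.102  0.048]
[-0.141  0.072 -0.173  0.048]
[-0.253  0.1   -0.2    0.048]
[-0.309  0.104 -0.161  0.048]
```

Call:
carry_out --motion '[-0.01,0.015,-0.05,0.024,1,-0.029,0.031,-0.102,0.048,1,-0.085,0.052,-0.137,0.048,1,-0.141,0.072,-0.173,0.048,1,-0.2,0.086,-0.187,0.048,1,-0.253,0.1,-0.2,0.048,1,-0.309,0.104,-0.161,0.048,1,-0.309,0.104,-0.161,0.048,1]'

```text
t: 16.88
tool_pos: [0.5171, -0.0525, 0.1805]
tool_rot: [0.757, 0.592, 0.202, -0.19]
wrist_force: [0.5, 0.2, 0.2]
width: 0.0919
```

```bash
python3 st.py; python3 - <<'E'
from pl import *
from workcell import bot
th=1.31868
def tw(X):
    x,y=X[0]/1e3,X[1]/1e3; return (.50207+np.cos(th)*x-np.sin(th)*y,-.12431+np.sin(th)*x+np.cos(th)*y,X[2]/1e3)
for n in ("wrist",):
    p=bot.get_image(n); im=p["color"].copy()
    for u in proj(p,[tw(X) for X in ((60,-35,112),(60,35,112),(70,35,112),(70,-35,112),(70,85,60),(70,-85,60))]): cv2.circle(im,tuple(int(round(v)) for v in u),2,(0,0,255),-1)
    cv2.imwrite(f"pics/o_{n}.png",im)
s=bot.get_state(); Rm=R.from_quat(s["tool_rot"]).as_matrix(); print(s["tool_pos"]-.019*Rm[:,2])
for z in (.15,.12,.096): print(mv(s,(.5183,-.0614,z),0))
E
```

```text
t 16.875 q [-0.0274  0.4158  0.4953  1.9716 -0.8151  1.1533  0.6853]
pos [ 0.5171 -0.0525  0.1805] rot [ 0.7569  0.5918  0.2022 -0.1898]
[[ 0.2179  0.9726  0.0814]
 [ 0.8191 -0.2276  0.5266]
 [ 0.5306 -0.048  -0.8462]]
F [0.5062 0.208  0.1618] w 0.09188287880170781
[ 0.517 -0.061  0.199]
[-0.032  0.005  0.052  0.   ]
[-0.052  0.006  0.083  0.   ]
[-0.068  0.008  0.109  0.   ]
```

View pics/o_wrist.png

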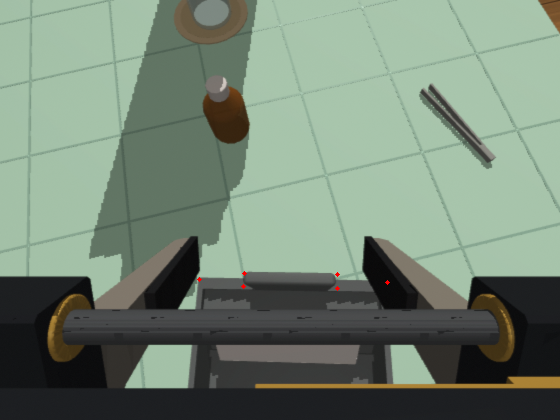

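Call:
carry_out --motion '[-0.016,0.002,0.026,0,1,-0.032,0.005,0.052,0,1,-0.052,0.006,0.083,0,1,-0.068,0.008,0.109,0,1,-0.068,0.008,0.109,0,1]'

```text
t: 17.55
tool_pos: [0.5205, -0.0498, 0.0803]
tool_rot: [0.755, 0.593, 0.204, -0.19]
wrist_force: [-0.1, -0.2, 1.6]
width: 0.092
```

```bash
python3 st.py; python3 - <<'E'
from pl import *
from workcell import bot
for n in ("wrist","side"):
    p=bot.get_image(n); im=p["color"].copy(); cv2.imwrite(f"pics/p_{n}.png",im)
s=bot.get_state(); Rm=R.from_quat(s["tool_rot"]).as_matrix(); print(s["tool_pos"]-.019*Rm[:,2])
E
```

```text
t 17.55 q [ 0.0257  0.5847  0.4306  2.0096 -0.9553  1.0314  0.8695]
pos [ 0.5205 -0.0498  0.0803] rot [ 0.7553  0.5933  0.2036 -0.1898]
[[ 0.2131  0.9736  0.0824]
 [ 0.8189 -0.2239  0.5284]
 [ 0.5329 -0.0451 -0.845 ]]
F [-0.1369 -0.213   1.5666] w 0.09203808948484375
[ 0.52  -0.061  0.098]
```

View pics/p_wrist.png

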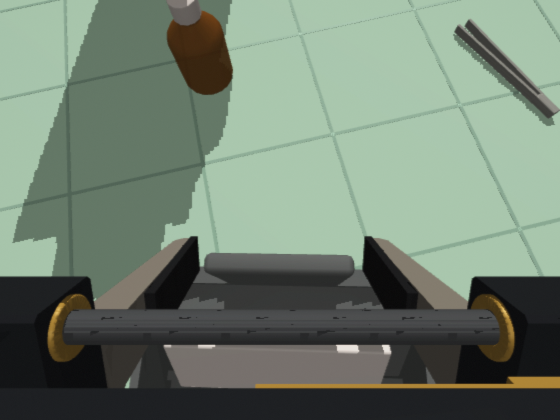

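View pics/p_side.png

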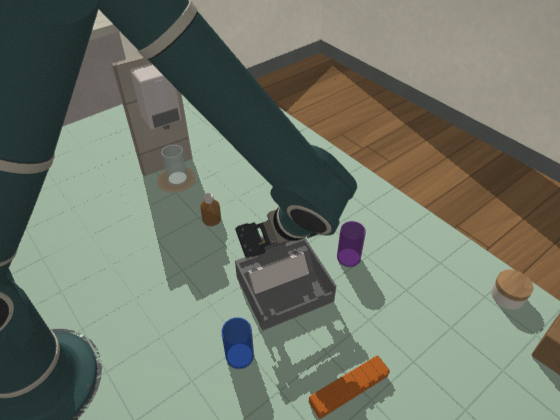

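Call:
carry_out --motion '[0,0,0,0,0.5,0,0,0,0,0,0,0,0,0,-1,0,0,0,0,-1,0,0,0,0,-1]' --force 14

```text
t: 18.27
tool_pos: [0.5215, -0.0503, 0.0826]
tool_rot: [0.755, 0.593, 0.205, -0.189]
wrist_force: [-2.9, 1.2, 7.2]
width: 0.0705
```

```bash
python3 st.py; cat > arc.py <<'E'
from pl import *
import sys
from workcell import bot
s=bot.get_state(); Rm=R.from_quat(s["tool_rot"]).as_matrix(); g=s["tool_pos"]-.019*Rm[:,2]
Pv=np.array([.4821,-.2018,0]); e=np.array([np.cos(1.31868),np.sin(1.31868),0])
h,z=(g-Pv)@e,g[2]; lat=(g-Pv)-e*h-[0,0,z]; r=np.hypot(h,z); th0=np.arctan2(z,h); a0=np.arctan2(96,145)
print("grasp",g,"h,z",h,z,"r",r,"tilt now",np.degrees(th0-a0),"lat",lat)
for tl in map(float,sys.argv[1:]):
    a=a0+np.radians(tl); gg=Pv+lat+e*r*np.cos(a)+np.array([0,0,r*np.sin(a)]); print(tl,gg,mv(s,gg,0)[:3].round(4))
E
python3 arc.py 0 5 10 15 20 25 30 35 40 45 48
```

```text
t 18.275 q [ 0.026   0.5814  0.4318  2.0085 -0.9554  1.0336  0.8696]
pos [ 0.5215 -0.0503  0.0826] rot [ 0.755   0.5934  0.2053 -0.1891]
[[ 0.2114  0.9736  0.0855]
 [ 0.8184 -0.2242  0.5291]
 [ 0.5344 -0.0419 -0.8442]]
F [-2.9461  1.1701  7.1946] w 0.07046306008707036
grasp [ 0.52  -0.06   0.099] h,z 0.14641880872162455 0.09867664298487705 r 0.17656598601719575 tilt now 0.4700712054027437 lat [ 0.001 -0.     0.   ]
0.0 [ 0.52  -0.06   0.097] [0.    0.    0.002]
5.0 [ 0.518 -0.068  0.11 ] [-0.001 -0.001 -0.017]
10.0 [ 0.515 -0.078  0.122] [-0.004 -0.002 -0.036]
15.0 [ 0.513 -0.089  0.132] [-0.009 -0.003 -0.055]
20.0 [ 0.51  -0.1    0.142] [-0.015 -0.004 -0.073]
25.0 [ 0.506 -0.113  0.151] [-0.023 -0.004 -0.091]
30.0 [ 0.503 -0.126  0.158] [-0.032 -0.005 -0.108]
35.0 [ 0.499 -0.139  0.164] [-0.043 -0.006 -0.124]
40.0 [ 0.496 -0.154  0.169] [-0.055 -0.007 -0.139]
45.0 [ 0.492 -0.168  0.173] [-0.068 -0.007 -0.153]
48.0 [ 0.49  -0.177  0.175] [-0.076 -0.008 -0.16 ]
```

Call:
carry_out --motion '[0,0,-0.008,0,-1,-0.001,-0.001,-0.017,0,-1,-0.002,-0.001,-0.026,0,-1,-0.004,-0.002,-0.036,0,-1,-0.006,-0.002,-0.045,0,-1,-0.009,-0.003,-0.055,0,-1,-0.012,-0.003,-0.064,0,-1,-0.015,-0.004,-0.073,0,-1,-0.015,-0.004,-0.073,0,-1]'

```text
t: 19.4
tool_pos: [0.5107, -0.0911, 0.1259]
tool_rot: [0.755, 0.593, 0.205, -0.189]
wrist_force: [-0.1, -0.7, -4.1]
width: 0.0703
```

```bash
python3 st.py; python3 arc.py 20 22.5 25 27.5 30 32.5 35 37.5 40 42.5 45 48 ; python3 - <<'E'
from pl import *
from workcell import bot
for n in ("wrist","side"):
    p=bot.get_image(n); im=p["color"].copy(); cv2.imwrite(f"pics/q_{n}.png",im)
E
```

```text
t 19.4 q [ 0.0624  0.5231  0.4841  1.9761 -0.8693  1.1254  0.8412]
pos [ 0.5107 -0.0911  0.1259] rot [ 0.7553  0.5931  0.2052 -0.1887]
[[ 0.2122  0.9734  0.0862]
 [ 0.8185 -0.2252  0.5285]
 [ 0.5338 -0.0415 -0.8446]]
F [-0.08   -0.7488 -4.1133] w 0.07029463053498795
grasp [ 0.509 -0.101  0.142] h,z 0.10420263006152539 0.14191862222091053 r 0.1760655657555464 tilt now 20.205010126699786 lat [ 0.001 -0.     0.   ]
20.0 [ 0.509 -0.101  0.142] [0.    0.    0.001]
22.5 [ 0.508 -0.107  0.146] [-0.003 -0.    -0.008]
25.0 [ 0.506 -0.113  0.15 ] [-0.007 -0.001 -0.017]
27.5 [ 0.504 -0.119  0.154] [-0.012 -0.001 -0.025]
30.0 [ 0.503 -0.126  0.158] [-0.017 -0.002 -0.034]
32.5 [ 0.501 -0.133  0.161] [-0.022 -0.002 -0.042]
35.0 [ 0.499 -0.14   0.164] [-0.027 -0.002 -0.05 ]
37.5 [ 0.497 -0.147  0.166] [-0.033 -0.003 -0.057]
40.0 [ 0.496 -0.154  0.169] [-0.039 -0.003 -0.065]
42.5 [ 0.494 -0.161  0.171] [-0.046 -0.003 -0.072]
45.0 [ 0.492 -0.168  0.173] [-0.053 -0.004 -0.078]
48.0 [ 0.49  -0.177  0.174] [-0.061 -0.004 -0.086]
```

View pics/q_wrist.png

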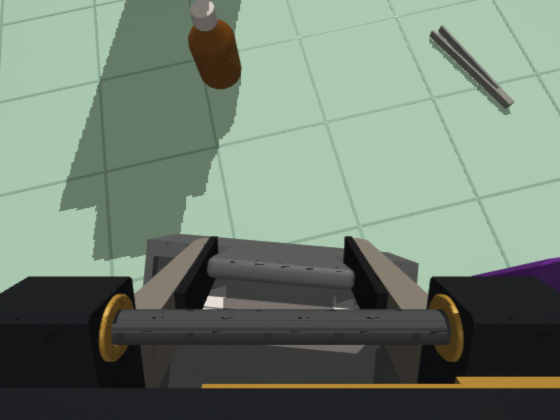

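View pics/q_side.png

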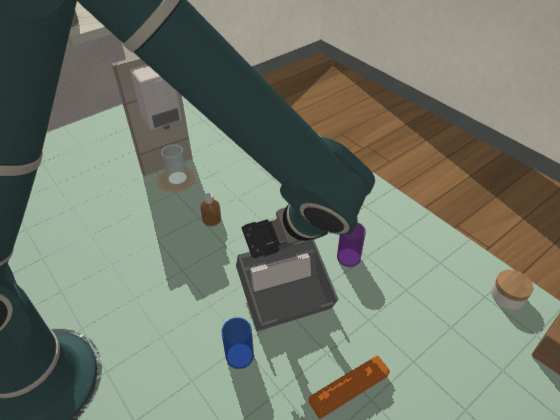

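```bash
cat > ov.py <<'E'
from pl import *
from workcell import bot
import sys
name=sys.argv[1]; tl=np.radians(float(sys.argv[2])); lift=float(sys.argv[3]) if len(sys.argv)>3 else 0
th=1.31868; e=np.array([np.cos(th),np.sin(th),0]); f=np.array([-np.sin(th),np.cos(th),0]); Pv=np.array([.50207,-.12431,0])-.08*e+[0,0,lift]
def tw(X):
    x,y,z=X[0]/1e3+.08,X[1]/1e3,X[2]/1e3
    return Pv+e*(x*np.cos(tl)-z*np.sin(tl))+f*y+np.array([0,0,x*np.sin(tl)+z*np.cos(tl)])
p=bot.get_image("side"); k=4; x0,y0,x1,y1=215,205,360,345
im=cv2.resize(p["color"][y0:y1,x0:x1],None,fx=k,fy=k,interpolation=cv2.INTER_CUBIC)
def L(pts):
    u=(proj(p,[tw(X) for X in pts])-[x0,y0]+.5)*k
    cv2.polylines(im,[np.round(u).astype(int).reshape(-1,1,2)],True,(0,0,255),1)
L([(-80,-85,0),(-80,85,0),(70,85,0),(70,-85,0)]); L([(-80,85,60),(70,85,60),(70,-85,60),(-80,-85,60)]); L([(70,-35,60),(70,35,60),(70,35,112),(70,-35,112)])
cv2.imwrite(f"pics/{name}.png",im)
E
python3 ov.py r 20; python3 ov.py r2 0 0.045
```

```text
(no output)
```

View pics/r.png

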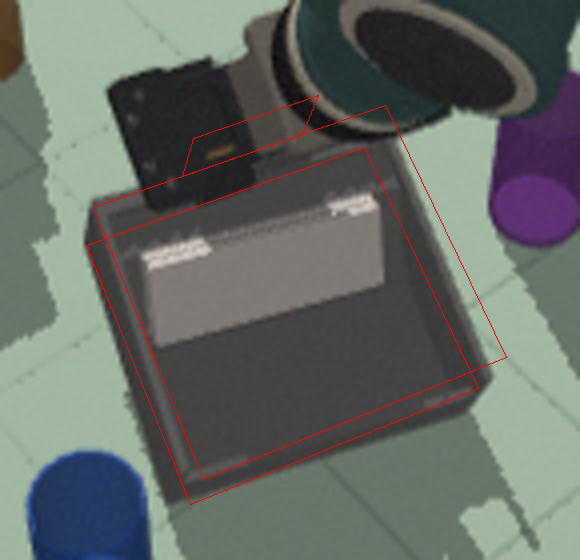

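View pics/r2.png

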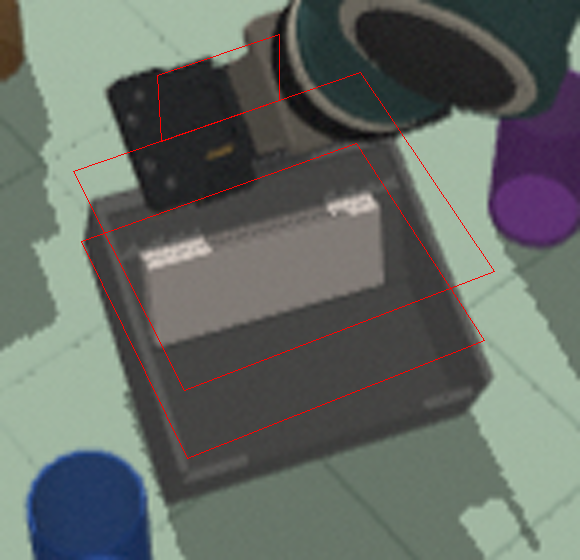

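```bash
cat > ft.py <<'E'
from pl import *
from workcell import bot
# fit full tray pose w/ tilt, from side zoom points
def pose(v,X):
    x,y,z,yaw,tl,ro=v; A=R.from_euler("ZYX",[yaw,-tl,ro]).as_matrix(); return np.asarray(X)/1e3@A.T+[x,y,z]
def fit(p,obs,g=None):
    X=np.array([a for a,b in obs],float);U=np.array([b for a,b in obs])
    def f(v):
        r=(proj(p,pose(v,X))-U).ravel()
        if g is not None: r=np.r_[r,(pose(v,[(65,0,96)])[0]-g)*200]
        return np.r_[r,20*v[5],10*(v[3]-1.3187)]
    s=least_squares(f,[.502,-.124,.01,1.3187,.2,0]); return s
if __name__=="__main__":
    p=bot.get_image("side"); z=lambda u,v:((u+.5)/4-.5+215,(v+.5)/4-.5+205)
    obs=[((-80,85,0),z(168,503)),((-80,-85,0),z(470,412)),((-80,-85,60),z(492,374)),((70,85,60),z(91,203))]
    s=bot.get_state(); g=s["tool_pos"]-.019*R.from_quat(s["tool_rot"]).as_matrix()[:,2]
    r=fit(p,obs,g); print(r.x,np.degrees(r.x[3:]),r.fun.round(1)); print("pivot edge",pose(r.x,[(-80,85,0),(-80,-85,0)]), "grasp",g)
E
python3 ft.py
```

```text
[ 0.495 -0.132  0.027  1.231  0.297  0.008] [70.551 16.998  0.437] [ 0.   0.5  0.1 -0.4  0.5  0.4 -0.5 -0.8 -0.4 -0.  -0.7  0.2 -0.9]
pivot edge [[ 0.39  -0.176  0.004]
 [ 0.55  -0.232  0.003]] grasp [ 0.509 -0.1    0.142]
```

Call:
carry_out --motion '[-0.003,0,0,0,-1,-0.006,0,-0.006,0,-1,-0.01,-0.001,-0.014,0,-1,-0.015,-0.001,-0.021,0,-1,-0.02,-0.002,-0.03,0,-1,-0.025,-0.002,-0.038,0,-1,-0.03,-0.002,-0.046,0,-1,-0.03,-0.002,-0.046,0,-1]' --force 10

```text
t: 20.65
tool_pos: [0.501, -0.1298, 0.144]
tool_rot: [0.755, 0.593, 0.205, -0.189]
wrist_force: [0.1, 0.4, -5.0]
width: 0.07
```

```bash
python3 st.py; python3 arc.py 35 40 45 50 55;python3 ov.py s 35
```

```text
t 20.65 q [ 0.1118  0.5144  0.5146  1.9414 -0.8243  1.1895  0.8582]
pos [ 0.501  -0.1298  0.144 ] rot [ 0.7553  0.5931  0.2051 -0.1887]
[[ 0.2122  0.9734  0.086 ]
 [ 0.8186 -0.2252  0.5284]
 [ 0.5338 -0.0417 -0.8446]]
F [ 0.1344  0.4017 -5.0455] w 0.06996903071377973
grasp [ 0.499 -0.14   0.16 ] h,z 0.06429526472109096 0.16000168039626522 r 0.17243670953478488 tilt now 34.60040035179969 lat [ 0.001 -0.     0.   ]
35.0 [ 0.499 -0.141  0.16 ] [-0.001 -0.    -0.001]
40.0 [ 0.496 -0.155  0.165] [-0.013 -0.001 -0.016]
45.0 [ 0.492 -0.169  0.169] [-0.026 -0.001 -0.029]
50.0 [ 0.488 -0.183  0.171] [-0.04  -0.002 -0.042]
55.0 [ 0.484 -0.198  0.172] [-0.055 -0.003 -0.053]
```

View pics/s.png

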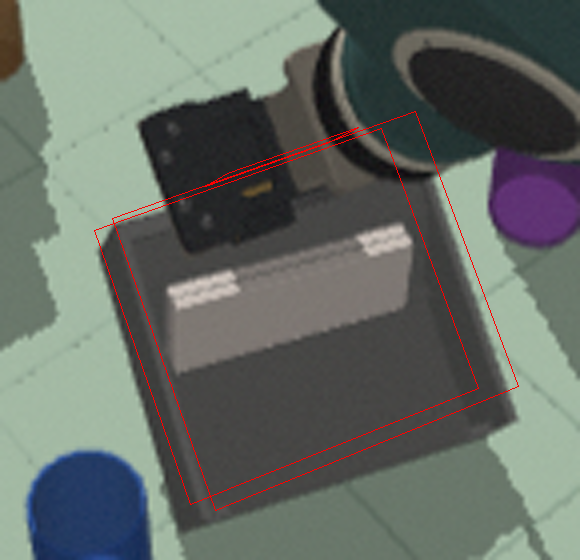

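```bash
python3 - <<'E'
from ft import *
p=bot.get_image("side"); z=lambda u,v:((u+.5)/4-.5+215,(v+.5)/4-.5+205)
obs=[((-80,85,0),z(182,530)),((-80,-85,0),z(515,417)),((70,85,60),z(103,245))]
s=bot.get_state(); g=s["tool_pos"]-.019*R.from_quat(s["tool_rot"]).as_matrix()[:,2]
for obs2 in (obs,obs+[((-80,85,60),z(212,515))]):
    r=fit(p,obs2,g); print(r.x,np.degrees(r.x[3:]),r.fun.round(1)); print("pivot edge",pose(r.x,[(-80,85,0),(-80,-85,0)]), "grasp",g)
cv2.imwrite("pics/s_top.png",cv2.resize(bot.get_image("top")["color"][180:320,270:420],None,fx=4,fy=4,interpolation=cv2.INTER_CUBIC))
E
```

```text
[ 0.493 -0.156  0.044  1.273  0.473 -0.104] [72.946 27.11  -5.933] [ 3.6  0.7 -3.3  1.1  0.3 -2.3 -2.3 -0.2 -0.2 -2.1 -0.5]
pivot edge [[ 0.393 -0.196 -0.   ]
 [ 0.552 -0.253  0.015]] grasp [ 0.499 -0.139  0.16 ]
[ 0.492 -0.157  0.045  1.284  0.41  -0.062] [73.578 23.47  -3.559] [ 4.3  1.2 -3.   0.6  0.4 -3.4 -1.2  1.5 -1.4  0.8 -0.2 -1.2 -0.3]
pivot edge [[ 0.39  -0.202  0.008]
 [ 0.552 -0.254  0.018]] grasp [ 0.499 -0.139  0.16 ]
```

View pics/s_top.png

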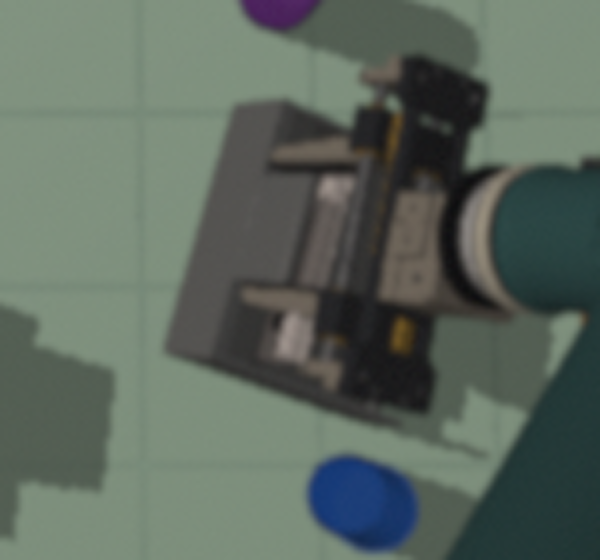

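Call:
carry_out --motion '[-0.0035,0,0.005,0,-1,-0.007,0,0.0105,0,-1,-0.007,0,0.0105,0,-1]' --force 10

```text
t: 21.18
tool_pos: [0.5006, -0.1284, 0.1332]
tool_rot: [0.755, 0.594, 0.205, -0.19]
wrist_force: [-0.2, 1.0, -1.5]
width: 0.07
```

```bash
python3 st.py
```

```text
t 21.175 q [ 0.1162  0.5309  0.5075  1.9475 -0.8367  1.1762  0.8755]
pos [ 0.5006 -0.1284  0.1332] rot [ 0.7547  0.5936  0.2051 -0.1896]
[[ 0.2111  0.9738  0.0845]
 [ 0.8183 -0.2233  0.5296]
 [ 0.5346 -0.0427 -0.844 ]]
F [-0.2499  0.9585 -1.5238] w 0.06998774673736356
```

Call:
carry_out --motion '[0,0,0,0,-1,0,0,0,0,-1]' --force 5

```text
t: 21.42
tool_pos: [0.5005, -0.1284, 0.1331]
tool_rot: [0.755, 0.594, 0.205, -0.19]
wrist_force: [-0.8, 0.8, -3.4]
width: 0.0699
```

```bash
python3 st.py; python3 ov.py t 25
```

```text
t 21.425 q [ 0.1162  0.531   0.5076  1.9475 -0.8367  1.1763  0.8756]
pos [ 0.5005 -0.1284  0.1331] rot [ 0.7547  0.5936  0.205  -0.1896]
[[ 0.2112  0.9738  0.0844]
 [ 0.8183 -0.2233  0.5296]
 [ 0.5346 -0.0428 -0.8441]]
F [-0.8176  0.8015 -3.3554] w 0.06994157059760452
```

View pics/t.png

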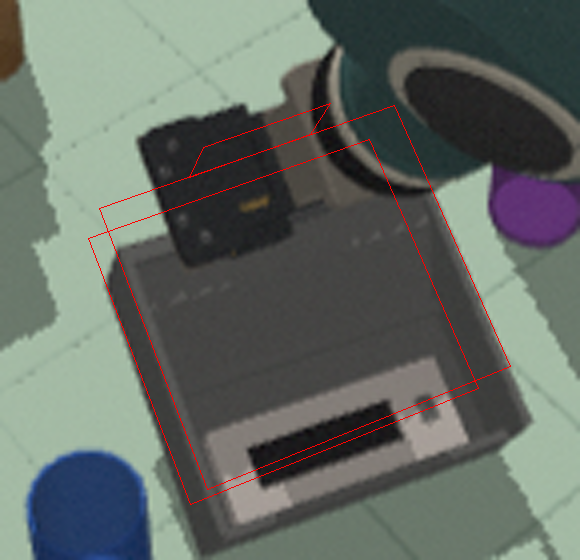

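The case has toppled and lies window side up in the bay: the dark window shows at about (325,440) in the zoomed view. Now I lower the tray along the arc about its present pivot edge.

```bash
python3 - <<'E'
from pl import *
from workcell import bot
s=bot.get_state(); Rm=R.from_quat(s["tool_rot"]).as_matrix(); g=s["tool_pos"]-.019*Rm[:,2]
e=np.array([.2496,.968,0]); r=.1765; a0=np.radians(33.98); a=np.arcsin(g[2]/r); print("tilt",np.degrees(a-a0))
Pv=g-e*r*np.cos(a)-[0,0,g[2]]; print("g",g,"Pv",Pv)
for t in (20,16,12,8,4,0,-1): 
    b=a0+np.radians(t); gg=Pv+e*r*np.cos(b)+[0,0,r*np.sin(b)]; print(t,gg,mv(s,gg,0)[:3].round(4))
E
```

```text
tilt 23.742737230329684
g [ 0.499 -0.139  0.149] Pv [ 0.475 -0.23   0.   ]
20 [ 0.501 -0.129  0.143] [0.006 0.001 0.013]
16 [ 0.504 -0.12   0.135] [0.011 0.001 0.028]
12 [ 0.506 -0.111  0.127] [0.015 0.002 0.043]
8 [ 0.508 -0.103  0.118] [0.018 0.003 0.058]
4 [ 0.51  -0.095  0.109] [0.02  0.004 0.073]
0 [ 0.512 -0.088  0.099] [0.021 0.004 0.088]
-1 [ 0.512 -0.086  0.096] [0.021 0.005 0.092]
```

Call:
carry_out --motion '[0.003,0,0.006,0,-1,0.006,0.001,0.013,0,-1,0.0085,0.001,0.02,0,-1,0.011,0.001,0.028,0,-1,0.013,0.002,0.035,0,-1,0.015,0.002,0.043,0,-1,0.017,0.003,0.05,0,-1,0.018,0.003,0.058,0,-1,0.019,0.004,0.065,0,-1,0.02,0.004,0.073,0,-1,0.0205,0.004,0.08,0,-1,0.0205,0.004,0.08,0,-1]' --force 7

```text
t: 22.98
tool_pos: [0.5126, -0.0815, 0.0878]
tool_rot: [0.755, 0.594, 0.205, -0.19]
wrist_force: [-1.7, 0.4, -1.9]
width: 0.0701
```

```bash
python3 st.py; python3 ov.py u 2
```

```text
t 22.975 q [ 0.0706  0.5839  0.4531  1.9931 -0.9247  1.0725  0.8976]
pos [ 0.5126 -0.0815  0.0878] rot [ 0.7546  0.5938  0.2052 -0.1897]
[[ 0.2107  0.9739  0.0843]
 [ 0.8182 -0.2229  0.53  ]
 [ 0.5349 -0.0427 -0.8438]]
F [-1.6625  0.4368 -1.9146] w 0.07010146244159766
```

View pics/u.png

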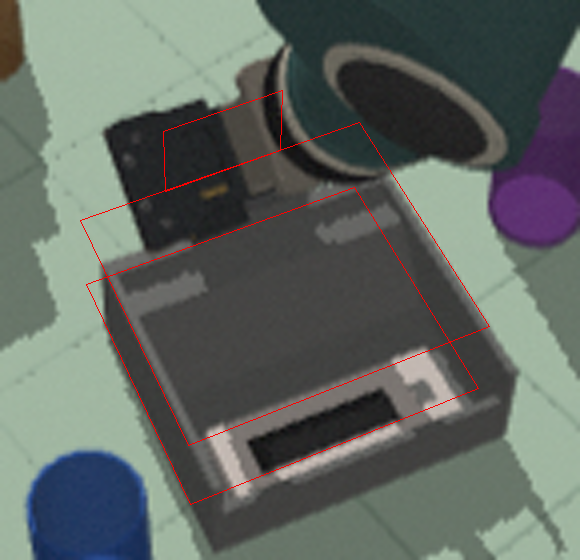

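```bash
python3 - <<'E'
from pl import *
from workcell import bot
s=bot.get_state()
for gg in ((.513,-.0845,.1035),(.515,-.077,.103),(.517,-.069,.103),(.5193,-.0612,.1025),(.5193,-.0612,.098)): print(mv(s,gg,0)[:3].round(4))
E
```

```text
[0.008 0.    0.005]
[0.015 0.001 0.011]
[0.024 0.001 0.017]
[0.032 0.002 0.022]
[0.029 0.002 0.027]
```

Call:
carry_out --motion '[0.004,0,0.0025,0,-1,0.008,0,0.005,0,-1,0.0115,0,0.008,0,-1,0.015,0.001,0.011,0,-1,0.0195,0.001,0.014,0,-1,0.024,0.001,0.017,0,-1,0.028,0.0015,0.0195,0,-1,0.032,0.002,0.022,0,-1,0.0305,0.002,0.0245,0,-1,0.029,0.002,0.027,0,-1,0.029,0.002,0.027,0,-1]' --force 10

```text
t: 24.4
tool_pos: [0.5203, -0.05, 0.083]
tool_rot: [0.754, 0.594, 0.206, -0.192]
wrist_force: [-4.4, -0.9, 9.3]
width: 0.0707
```

```bash
python3 st.py; python3 ov.py v 0
```

```text
t 24.4 q [ 0.029   0.5825  0.4309  2.0079 -0.9546  1.0397  0.873 ]
pos [ 0.5203 -0.05    0.083 ] rot [ 0.7536  0.594   0.206  -0.1917]
[[ 0.2094  0.9743  0.0827]
 [ 0.8164 -0.2208  0.5336]
 [ 0.5382 -0.0442 -0.8417]]
F [-4.4427 -0.875   9.2888] w 0.07074912407261186
```

View pics/v.png

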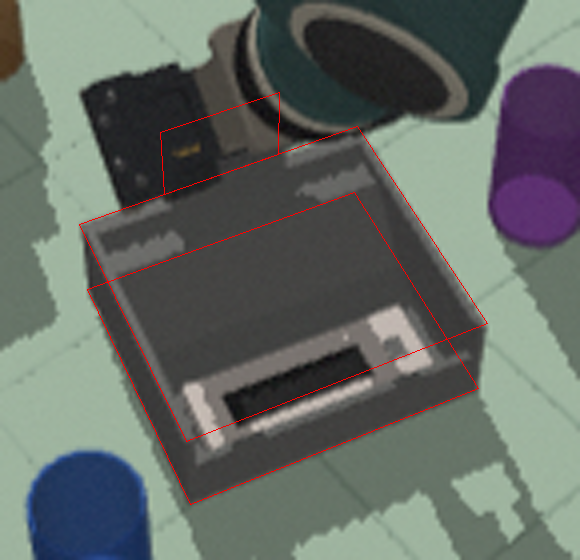

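The tray is back on its original outline, flat. Releasing the handle and backing away.

Call:
carry_out --motion '[0,0,0,0,-0.2,0,0,0,0,0.8,0,0,0,0,1,0,0,0,0,1,0,0,0,0,1]'

```text
t: 25.08
tool_pos: [0.5202, -0.0498, 0.0829]
tool_rot: [0.754, 0.594, 0.206, -0.192]
wrist_force: [-0.5, 0.4, -0.5]
width: 0.0921
```

```bash
python3 st.py; python3 - <<'E'
from pl import *
from workcell import bot
s=bot.get_state(); Rm=R.from_quat(s["tool_rot"]).as_matrix(); g=s["tool_pos"]-.019*Rm[:,2]
for z in (.02,.05,.1,.15,.2): print(mv(s,g+[0,0,z],0)[:3].round(4))
E
```

```text
t 25.075 q [ 0.0292  0.5826  0.4302  2.008  -0.9543  1.0395  0.8727]
pos [ 0.5202 -0.0498  0.0829] rot [ 0.7536  0.5941  0.2059 -0.1919]
[[ 0.2094  0.9744  0.0823]
 [ 0.8164 -0.2205  0.5337]
 [ 0.5382 -0.0446 -0.8416]]
F [-0.49    0.4352 -0.536 ] w 0.09213376084916373
[ 0.013 -0.001 -0.021]
[ 0.034 -0.003 -0.053]
[ 0.067 -0.006 -0.105]
[ 0.101 -0.008 -0.158]
[ 0.135 -0.011 -0.21 ]
```

Call:
carry_out --motion '[0.013,-0.001,-0.021,0,1,0.034,-0.003,-0.053,0,1,0.067,-0.006,-0.105,0,1,0.101,-0.008,-0.158,0,1,0.135,-0.011,-0.21,0,1,0.135,-0.011,-0.21,0,1]'

```text
t: 25.82
tool_pos: [0.5221, -0.0503, 0.288]
tool_rot: [0.753, 0.595, 0.209, -0.189]
wrist_force: [-0.1, 0.1, -0.0]
width: 0.0919
```

```bash
python3 st.py; python3 ov.py w 0; python3 - <<'E'
from pl import *
from workcell import bot
for n in ("side","top"):
    p=bot.get_image(n); cv2.imwrite(f"pics/x_{n}.png",p["color"])
    for t in ("case","dish","bottle","organizer","tweezer"):
        for o in bot.cut_out(t,p)[:1]: print(n,t,round(o["conf"],2),o["box"])
E
```

```text
t 25.825 q [-0.074   0.2753  0.5332  1.8752 -0.7145  1.2995  0.5167]
pos [ 0.5221 -0.0503  0.288 ] rot [ 0.7529  0.5949  0.2089 -0.1886]
[[ 0.2048  0.9746  0.0902]
 [ 0.817  -0.2209  0.5327]
 [ 0.5391 -0.0354 -0.8415]]
F [-0.1105  0.1169 -0.0223] w 0.0919380026208413
side case 0.8 [263.5, 282.6, 326.1, 316.2]
side dish 0.89 [158.5, 166.9, 191.6, 192.3]
side bottle 0.89 [198.6, 189.3, 220.1, 226.5]
side organizer 0.75 [310.4, 358.1, 389.9, 419.0]
side tweezer 0.59 [292.1, 176.2, 330.9, 198.6]
top case 0.55 [334.9, 246.5, 357.8, 261.6]
top dish 0.63 [142.0, 222.9, 179.2, 260.0]
top bottle 0.74 [214.3, 235.6, 240.5, 253.8]
top organizer 0.68 [300.6, 202.1, 360.2, 280.9]
```

View pics/w.png

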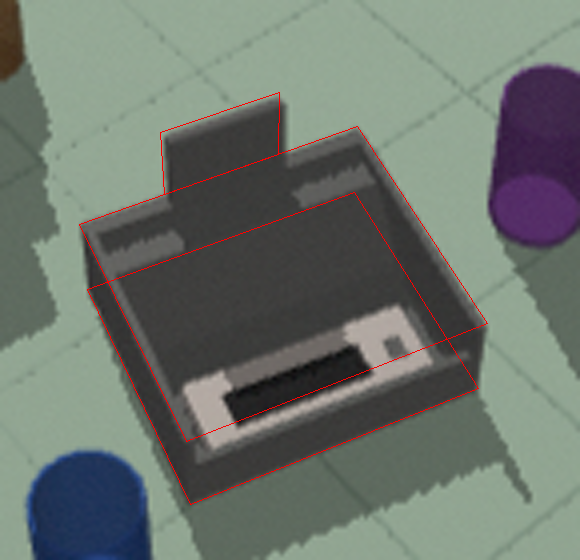

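View pics/x_side.png

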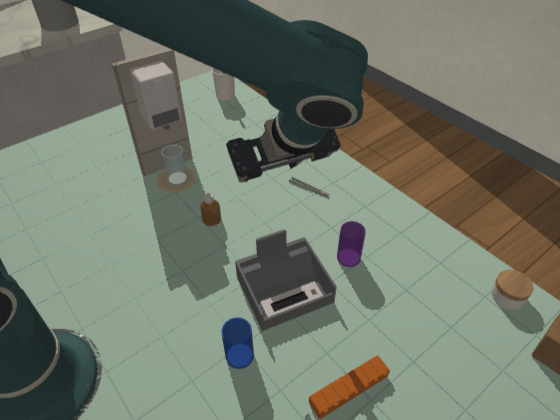

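View pics/x_top.png

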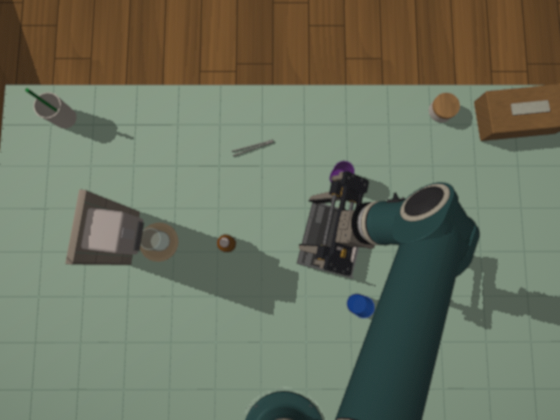

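```bash
python3 - <<'E'
from pl import *
from workcell import bot
p=bot.get_image("side"); th=1.31868; e=np.array([np.cos(th),np.sin(th)]); f=np.array([-np.sin(th),np.cos(th)])
for u,v in ((185,383),(400,305),(437,360),(208,450)):
    w=ray(p,((u+.5)/4-.5+215,(v+.5)/4-.5+205),.022)[:2]-[.50207,-.12431]; print((e@w*1000).round(1),(f@w*1000).round(1))
j=[o for o in bot.cut_out("jar",p) if o["box"][0]<200][0]["box"]; print(j)
a=np.linspace(0,2*np.pi,90)
def b(c):
    u=np.r_[proj(p,np.c_[c[0]+.028*np.cos(a),c[1]+.028*np.sin(a),0*a+.008]),proj(p,np.c_[c[0]+.028*np.cos(a),c[1]+.028*np.sin(a),0*a+.108])]; return np.r_[u.min(0),u.max(0)]
s=least_squares(lambda c:b(c)-j,[.498,.334]); print("jar",s.x,s.fun)
print("dish box pred",[proj(p,np.c_[.4965+.0535*np.cos(a),.338+.0535*np.sin(a),0*a+.008]).min(0),proj(p,np.c_[.4965+.0535*np.cos(a),.338+.0535*np.sin(a),0*a+.008]).max(0)])
E
```

```text
-25.1 63.5
-28.0 -63.8
-68.1 -65.2
-67.4 68.5
[161.9, 143.2, 189.3, 185.9]
jar [0.503 0.332] [ 0.237  0.389 -0.251 -0.345]
dish box pred [array([155.903, 166.042]), array([195.013, 191.848])]
```

```bash
python3 -c "
from workcell import bot
print(bot.job_done()); print(bot.get_state()['t'])"
```

```text
the job is handed in; nothing more can be done
None
the job is handed in; nothing more can be done
```

The job is handed in, at about 26 s on the robot's clock. The jar was moved first, then the case was turned, and my last pictures show everything in place.

**What I did**
- **Tilting the tool:** the moves allow no tilt, so I reached past the arm's limit in free space. That left the tool tilted about 32° and let it in under the dispenser.
- **Jar:** I lifted it out of the bay and stood it upright on the beige dish.
- **Tray:** I held the handle tab by its side edges, raised it and let it pivot until the case tumbled over the kerb. Then I laid it flat, moved it back to its place and let go.

**Last checks**
- **Case:** it lies window side up in the bay; its top-face corners sit at about tray x -26 to -68 mm and y ±65 mm. The robot did not touch it.
- **Tray:** it is flat, and its edges match the starting outline to within a few mm.
- **Jar:** it stands at about (0.50, 0.333) m, within roughly 10 mm of the nozzle's axis. The wrist force showed no bump against the dispenser.
- **Bystanders:** the dish, bottle and tweezer are where they were. The organizer looks unmoved in the side view; in the last top view the network marked the tray instead of it.

**What did not go as planned**
- **Raising the tray:** the grip at first kept it from pivoting freely, so its edge lifted about 10 mm and it slid about 27 mm. I lowered it, eased the grip, and the case went over at an estimated 24° instead of the advised 45 to 50°.
- **Joint ranges:** while I was tilting the tool, joints 4 and 6 read up to 0.002 rad past their listed ranges.

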